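Book in suspension air cans and stamp the job paddle

TASK

Book in the suspension air cans: first stand every can upright on a marked spot of its own in front of the reader, turned so that its code plate squarely faces the reader. Then lay the blade of the plywood job paddle centrally on the stamp's anvil under the sprung pin, pick up the mallet and strike the pin down onto the blade with a brisk blow of the mallet. Finally lay the paddle flat back inside its tray and stand the mallet back on its rubber pad, head on the pad, with the cans still in place; leave the coffee cup where it is.

Things in the scene. Friction and masses are not known exactly. Their poses are not given: they have to be found in the camera images.
- can1_center (a point): air can 1 (may be absent): upright plain aluminium cylinder on a heavy dark steel foot, diameter 60 mm, 70 mm high overall, 0.26 kg; this point is its centre, half-way up (35 mm). Its +x axis points to its marked side: a white code plate 24 mm wide and 40 mm high that stands 3 mm proud of the wall, also shown by a white line on the dark top, from the axis to the rim on that side. z is up. All cans are alike.
- can2_center (a point): air can 2 (may be absent): upright plain aluminium cylinder on a heavy dark steel foot, diameter 60 mm, 70 mm high overall, 0.26 kg; this point is its centre, half-way up (35 mm). Its +x axis points to its marked side: a white code plate 24 mm wide and 40 mm high that stands 3 mm proud of the wall, also shown by a white line on the dark top, from the axis to the rim on that side. z is up. All cans are alike.
- can3_center (a point): air can 3 (may be absent): upright plain aluminium cylinder on a heavy dark steel foot, diameter 60 mm, 70 mm high overall, 0.26 kg; this point is its centre, half-way up (35 mm). Its +x axis points to its marked side: a white code plate 24 mm wide and 40 mm high that stands 3 mm proud of the wall, also shown by a white line on the dark top, from the axis to the rim on that side. z is up. All cans are alike.
- reader: fixed code reader, a black block 60 mm (x) by 400 mm (y), 68 mm high, standing on the bench; origin at the centre of its underside. Its three windows are in the long face that looks along its -x axis (towards the robot), one opposite each spot. A code plate faces the reader squarely when the can's +x axis is parallel to, and points the same way as, the reader's +x axis.
- spot0 (a point): centre, on the bench, of marked spot 0: a white 68 mm square outline painted flat, 90 mm in front of the reader's origin (60 mm from its window face); spots are 130 mm apart. Any can may stand on any spot. Axes as the reader's.
- spot1 (a point): centre, on the bench, of marked spot 1: a white 68 mm square outline painted flat, 90 mm in front of the reader's origin (60 mm from its window face); spots are 130 mm apart. Any can may stand on any spot. Axes as the reader's.
- spot2 (a point): centre, on the bench, of marked spot 2: a white 68 mm square outline painted flat, 90 mm in front of the reader's origin (60 mm from its window face); spots are 130 mm apart. Any can may stand on any spot. Axes as the reader's.
- stamp: fixed stamp: steel foot, flat anvil, grey column at the back and an arm over the anvil that carries the sprung pin. Origin on the bench straight under the pin; x points from its open front towards the column, z up. Column front at x = 50 mm; arm underside 66 mm and top 86 mm above the bench, its front end at x = -20 mm. The blade goes in from the -x side with the paddle's +x along this x.
- anvil (a point): the point on the anvil's flat top straight under the pin, 30 mm above the bench; axes as the stamp's. The anvil is 70 mm wide (y) and reaches 60 mm from here towards the open front (-x); the foot under it (18 mm high, 90 mm wide) also reaches 60 mm.
- pin_top (a point): centre of the top face of the stamp's sprung steel pin (round head, diameter 34 mm, 14 mm thick), 90 mm above the anvil at rest. The pin's tip (diameter 14 mm) hangs 24 mm above the anvil at rest, which is 12 mm above a blade lying there.
- pin (a joint): travel of the sprung pin, m: 0 at rest (up), grows as it is driven straight down, stop at 0.018; with the paddle in place its tip meets the blade at 0.012. About 2 N starts it and 6 N brings it to the blade; it springs back up.
- paddle_handle (a point): centre of the handle of the plywood job paddle (12 mm thick, 0.07 kg; 170 mm long overall): the handle is 90 mm long and 30 mm wide, this point is half-way along it and half-way through the thickness. x points along the paddle from handle to blade, z up.
- paddle_blade (a point): centre of the paddle's blade (80 mm long, 50 mm wide, 12 mm thick), half-way through the thickness, 85 mm from the handle's centre along x. Same axes.
- tray: fixed grey plastic tray, 220 mm (x) by 150 mm (y), walls 4 mm thick and 14 mm high, floor 4 mm; origin at the centre of its underside. The paddle starts in it, lying along x, handle towards -x.
- mallet_grip (a point): point on the axis of the mallet's wooden handle, 70 mm from the head's axis, where it is best gripped from above. The handle is 24 mm square and horizontal and reaches from 25 to 150 mm from the head's axis; +x points along the handle towards the head, z up. 0.38 kg, nearly all in the head. It starts standing on its head on the pad; this point is then 37.5 mm above the pad.
- mallet_face (a point): centre of the lower striking face of the mallet's head: an upright black cylinder, diameter 56 mm, 75 mm high. Same axes as the grip, 70 mm ahead of it (x) and 37.5 mm below it.
- pad: fixed black rubber rest pad for the mallet, 200 mm (x) by 90 mm (y), 6 mm thick; origin at the centre of its underside. The mallet starts with its head about 50 mm from the pad's centre towards +x, the handle towards -x.
- cup: white coffee cup with a handle on a saucer, 64 mm across, 60 mm high, a bystander; origin under its centre
Things that resemble listed ones, but are neither listed nor needed, are in the scene too. Of the things like the part that bears mallet_grip, leave any that is red; of the rest the larger one is meant.

How it is judged:
By the outcome, as a careful person would: the job done as asked, in the order asked, and still so for the second after the job is handed in, with the robot touching nothing.
Of can1, can2, can3 only 2 to 3 are there at a start; the rules pass over those that are not, and their reading is None.
At some moment in a run one of can1, can2, can3 may be knocked a few centimetres aside while the robot is not near it.
It also fails if it takes over 210 s, if anything falls off the work surface, if the arm or the gripper's body presses on something with over 40 N, if the wrist force passes 120 N, or if a joint passes its speed limit or range.

ROBOT

A 6-joint arm with a two-finger parallel gripper is mounted at the origin on the work surface. World frame = base frame: x ahead of the robot, y to its left, z up, the work surface at z = 0. Lengths are in m, angles in rad, forces in N, time in s.
With the tool pointing down it reaches from about 0.375 to 0.975 m from the base axis. Payload 3.8 kg.
Tool frame: the origin (TCP) lies at the very end of the fingers, on their centre line; the grasp point (between the pads) lies 19 mm behind it (bot.pinch_z is the distance from the TCP to the grasp point, in m); x points along the fingers, y is the direction in which the jaws open and shut, and the axes are right-handed (so a half turn about x gives the same grasp; the last joint's range is limited). The gripper opens to 85 mm and grips with 20 to 120 N. Pads are 22 mm wide; open, the fingers measure 114 mm over their backs; the gripper's body (76 mm by 85 mm) begins 54 mm behind the grasp point. The pads swing forward as they close: fully open they stand 13 mm farther back than shut.
Start: joints at [-0.037, 0.264, 1.604, -0, 1.274, -0.037], TCP at [0.675, -0, 0.231] pointing down, gripper open.
Joint ranges: [-2.63, 2.63], [-0.94, 2.18], [0.31, 2.57], [-1.31, 4.45], [0, 2.66], [-2.55, 2.55]. Speed limits (rad/s): [2.57, 2.57, 3.14, 3.14, 3.14, 3.14].

INTERFACE

Orientations are given as a rotation vector (axis times angle).
In Python, from workcell import monitor, imaging, finish_job, bot gives the robot as it stands.
- The arm moves only by the tool jog_arm, never from a script. Its argument "rows" is a list of rows, each a list of 7 numbers: the shift along the tool's x, y, z in m, then the turn, a rotation vector about the tool's x, y, z in rad, then the opening in per cent of the stroke, from 0 (shut) to 100 (fully open). A call has 1 to 20 rows; each row is the pose to reach, as a shift and turn from the pose measured when the call began, along the tool's axes at that moment; what a row does not reach only later rows make up. A row lasts 1/10 s, in which the tool goes at most 50 mm and 8.59 degrees, less where a joint would pass 70% of its speed; a pose out of reach is approached as far as the arm can. A call with a gripper value outside its range is refused whole. The fingers move at their own pace and stop on an object; "force" is the grip in N (left out, the last holds). Time passes only in rows, so rows that repeat a pose let the fingers close. It gives the time, the measured TCP pose, the force and the opening at its end, in the units of the state.
- monitor.read_state(): the state, without advancing time (a new reading comes with each control period).
- imaging.read_camera(name): name is "scene" or "side" or "wrist"; returns the picture (384x512x3 uint8, blue, green, red); there is no depth.
- imaging.camera_params(name): a dict with "fx", "fy", "cx", "cy" (pixels), "T" (4x4, takes a point from camera to world coordinates); the wrist camera has in their place "T_tool_cam" (4x4, takes a point from camera to tool coordinates, whose origin is the TCP and whose axes are the tool frame's). Camera axes: x right, y down, z forward; pixel columns grow to the right and rows downward; lengths in m; the calibration is good to about 2 mm. A picture is of the moment at which its call begins: read the wrist's pose just before it. camera_params takes no time and is no camera call.
- finish_job(): hands the job in, once; it reports no verdict.
The state is a dict: "time": time; "q": joint angles; "joint_vel": joint speeds; "joint_torque": joint torques, N m; "tool_pos": TCP position; "tcp_rot": TCP orientation; "wrist_force": force on the tool from outside, world axes, zero at the start; "torque": the same for the moment, N m; "width": opening from 0.0 (shut) to 1.0 (fully open).
Only numpy, scipy, OpenCV 4.12 (cv2) and the standard library are available. Lean on these libraries where they do the work, as an engineer would, in place of code of your own. Each camera call takes 0.05 s, during which the arm holds its last target. There are 200 camera calls.

## Working session

There is one attempt and no reset: what is moved stays moved. The work goes in short steps, Python scripts to look and compute and a tool call to move; the robot and the scene stay as the last step left them, time stands still between calls to the robot, and variables do not carry over. Pictures are saved under pics/ and viewed, about 12 in all and at most 16, crops included, and the job is handed in when it is done.

Besides the shell and the picture viewer there is one more tool, called after ">>>" by a JSON object that holds its "op" and its "data". jog_arm: Moves the arm, as the interface text tells. Its arguments: {"type":"object","properties":{"rows":{"type":"array","items":{"type":"array","items":{"type":"number"}}},"force":{"type":"number"}},"required":["rows"]}

```bash
ls; mkdir -p pics; cat > h.py <<'E'
import numpy as np, cv2
from scipy.spatial.transform import Rotation as R
from workcell import monitor, imaging, bot
np.set_printoptions(precision=4,suppress=True)
def pose():
    s=monitor.read_state(); T=np.eye(4); T[:3,:3]=R.from_rotvec(s['tcp_rot']).as_matrix(); T[:3,3]=s['tool_pos']; return T
def shot(name,fn=None,crop=None,scale=1):
    T=pose(); im=imaging.read_camera(name); P=imaging.camera_params(name)
    C=T@np.array(P['T_tool_cam']) if name=='wrist' else np.array(P['T'])
    if fn:
        np.savez('pics/'+fn+'.npz',C=C,K=[P['fx'],P['fy'],P['cx'],P['cy']],im=im)
        cv2.imwrite('pics/'+fn+'.png',im)
    return im,C
def crop(fn,x0,y0,x1,y1,s,out):
    im=np.load('pics/'+fn+'.npz')['im'][y0:y1,x0:x1]
    cv2.imwrite('pics/'+out+'.png',cv2.resize(im,None,fx=s,fy=s,interpolation=cv2.INTER_CUBIC))
def px(fn,u,v,z):
    d=np.load('pics/'+fn+'.npz'); fx,fy,cx,cy=d['K']; C=d['C']
    r=C[:3,:3]@np.array([(u-cx)/fx,(v-cy)/fy,1]); return C[:3,3]+r*(z-C[2,3])/r[2]
def proj(fn,p):
    d=np.load('pics/'+fn+'.npz'); fx,fy,cx,cy=d['K']; c=np.linalg.inv(d['C'])@np.append(p,1)
    return np.array([fx*c[0]/c[2]+cx,fy*c[1]/c[2]+cy])
def go(p,yaw=None,T=None):
    """row for target TCP p with tool down and jaw (tool y) direction at angle yaw (mod pi, nearest)"""
    T=pose() if T is None else T
    d=T[:3,:3].T@(np.array(p)-T[:3,3]); rv=np.zeros(3)
    if yaw is not None:
        best=None
        for k in (-1,0,1,2):
            a=yaw+k*np.pi; y=np.array([np.cos(a),np.sin(a),0]); x=np.array([0,0,-1.]); M=np.c_[x,y,np.cross(x,y)]
            w=R.from_matrix(T[:3,:3].T@M).as_rotvec()
            if best is None or np.linalg.norm(w)<np.linalg.norm(best): best=w
        rv=best
    return np.r_[d,rv]
E
python3 - <<'E'
from h import *
print(monitor.read_state()); print(pose())
for n in('scene','side','wrist'):
    im,C=shot(n,n+'0'); print(n,C, np.load('pics/%s0.npz'%n)['K'])
a=cv2.imread('pics/scene0.png');b=cv2.imread('pics/side0.png')
E
```

```text
pics
{'time': 0.0, 'q': array([-0.0369,  0.2647,  1.6054,  0.    ,  1.2737, -0.0369]), 'joint_vel': array([-0.0007, -0.0015, -0.0003,  0.0002, -0.0006, -0.001 ]), 'joint_torque': array([  0.0006, -51.5121, -36.7309,  -0.    ,   0.0131,   0.    ]), 'tool_pos': array([0.6743, 0.    , 0.23  ]), 'tcp_rot': array([ 1.2082,  1.2109, -1.2108]), 'wrist_force': array([-0.2946, -0.3583,  0.4239]), 'torque': array([-0.0615, -0.0097,  0.0067]), 'width': 1.0012704278651023}
[[-0.0022  1.     -0.      0.6743]
 [ 0.0001 -0.     -1.      0.    ]
 [-1.     -0.0022 -0.0001  0.23  ]
 [ 0.      0.      0.      1.    ]]
scene [[-0.8354  0.3443 -0.4286  0.9888]
 [ 0.5497  0.5212 -0.6528  0.8048]
 [-0.0014 -0.7809 -0.6246  0.7627]
 [ 0.      0.      0.      1.    ]] [376.8787 376.8787 257.2489 187.7601]
side [[ 0.9961 -0.0707  0.0523  0.4744]
 [-0.0879 -0.7834  0.6153 -0.5911]
 [-0.0025 -0.6175 -0.7865  0.9372]
 [ 0.      0.      0.      1.    ]] [352.9619 352.9619 252.2915 190.4984]
wrist [[ 1.      0.0015 -0.0015  0.6749]
 [ 0.001  -0.9603 -0.279   0.0705]
 [-0.0019  0.279  -0.9603  0.3719]
 [ 0.      0.      0.      1.    ]] [332.8171 332.8171 260.0995 192.9928]
```

View pics.

View pics/scene0.png

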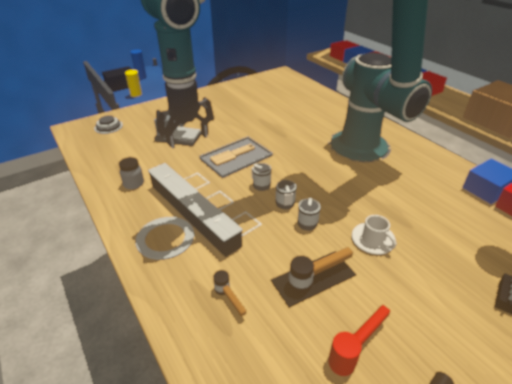

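View pics/side0.png

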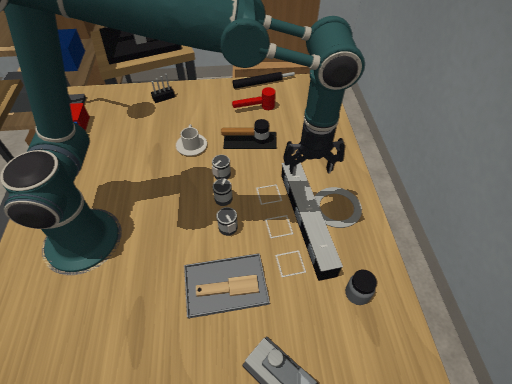

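```bash
python3 - <<'E'
from h import *
for n,u,v,z in [('canA',221,160,.07),('canB',222,184,.07),('canC',227,213,.07),('spot?',269,194,0),('spot',279,227,0),('spot',291,264,0),('rd1',290,168,.068),('rd2',330,272,.068),('paddle',228,288,.01),('stamppin',275,357,.12),('mallethd',261,126,.08),('grip',235,132,.04),('cup',190,133,.06),('jar',362,275,.07),('pad',250,142,.006)]:
    print(n,px('side0',u,v,z))
for n,u,v,z in [('canA',309,204,.07),('canB',286,186,.07),('canC',262,170,.07),('mallet',301,265,.08),('small',221,275,.05),('stamp',187,133,.03),('paddle',235,155,.01)]:
    print('scene',n,px('scene0',u,v,z))
E
```

```text
canA [0.4389 0.2262 0.07  ]
canB [0.4386 0.122  0.07  ]
canC [0.4496 0.0093 0.07  ]
spot? [0.5911 0.1222 0.    ]
spot [ 0.6069 -0.0097  0.    ]
spot [ 0.6246 -0.138   0.    ]
rd1 [0.6641 0.1716 0.068 ]
rd2 [ 0.713 -0.203  0.068]
paddle [ 0.4397 -0.1987  0.01  ]
stamppin [ 0.5373 -0.409   0.12  ]
mallethd [0.5885 0.3711 0.08  ]
grip [0.4943 0.3918 0.04  ]
cup [0.331  0.3794 0.06  ]
jar [ 0.7942 -0.2197  0.07  ]
pad [0.548  0.3691 0.006 ]
scene canA [0.4329 0.2211 0.07  ]
scene canB [0.4379 0.1208 0.07  ]
scene canC [0.4522 0.0148 0.07  ]
scene mallet [0.593  0.3854 0.08  ]
scene small [0.7511 0.287  0.05  ]
scene stamp [ 0.5257 -0.387   0.03  ]
scene paddle [ 0.4355 -0.1831  0.01  ]
```

View pics/wrist0.png

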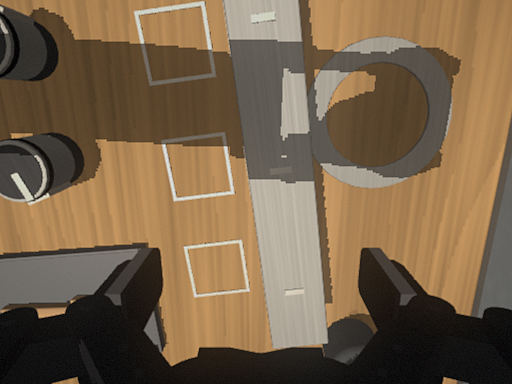

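>>> {"op": "jog_arm", "data": {"rows": [[-0.02, -0.05, -0.05, 0, 0, 0, 100], [-0.04, -0.09, -0.09, 0, 0, 0, 100], [-0.06, -0.13, -0.13, 0, 0, 0, 100], [-0.07, -0.154, -0.16, 0, 0, 0, 100], [-0.07, -0.154, -0.16, 0, 0, 0, 100], [-0.07, -0.154, -0.16, 0, 0, 0, 100], [-0.07, -0.154, -0.16, 0, 0, 0, 100]]}}

```text
time: 0.85
tool_pos: [0.5204, 0.1604, 0.3008]
tcp_rot: [1.207, 1.21, -1.208]
wrist_force: [-0.6, -0.2, -0.3]
width: 0.997
```

```bash
python3 - <<'E'
from h import *
print(pose()[:3,3]); shot('wrist','w1')
crop('w1',0,0,512,384,1.56,'w1b')
S=[[(184,247),(241,240),(249,291),(193,297)],[(162,142),(224,133),(234,191),(173,200)],[(135,14),(206,2),(215,75),(152,84)]]
for s in S:
    P=np.array([px('wrist0',u,v,0)[:2] for u,v in s]); e=P[1]-P[0]+P[2]-P[3]; print(P.mean(0),np.linalg.norm(e)/2,np.arctan2(e[1],e[0]))
E
```

```text
[0.5204 0.1604 0.3008]
[ 0.6204 -0.1368] 0.07138350652069372 0.1287184728505022
[ 0.6039 -0.0071] 0.07134596695331703 0.14829731943533167
[0.5886 0.1215] 0.07037926435200975 0.14201312773841007
```

View pics/w1b.png

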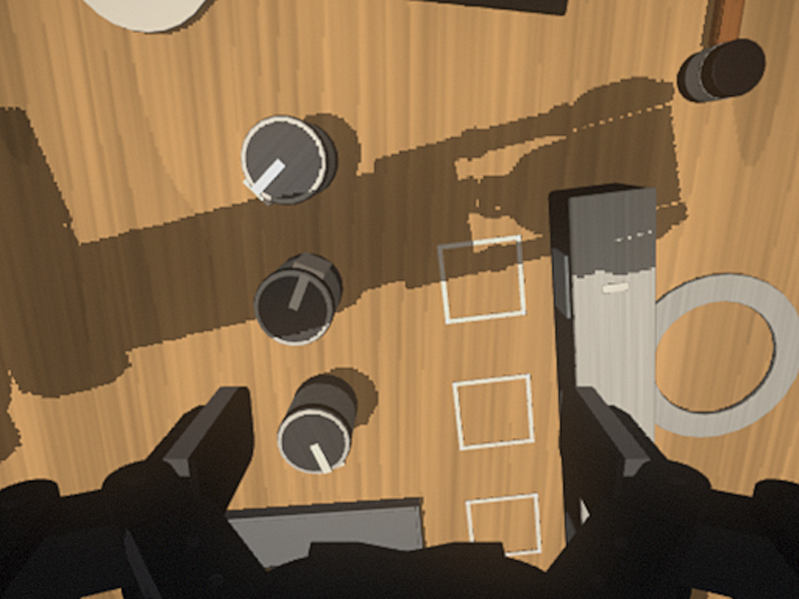

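```bash
python3 - <<'E'
from h import *
s=1.5625
f=lambda u,v,z:px('w1',u/s,v/s,z)[:2]
for n,c,l in [('A',(285,159),(257,188)),('B',(294,307),(310,270)),('C',(314,441),(330,471))]:
    a=f(*c,.07);b=f(*l,.07); d=b-a; print(n,a,np.linalg.norm(d),np.degrees(np.arctan2(d[1],d[0])))
S=[[(440,246),(520,238),(525,313),(447,322)],[(454,384),(529,377),(534,440),(461,448)],[(467,501),(537,495),(541,551),(473,557)]]
for q in S:
    P=np.array([f(u,v,0) for u,v in q]); e=P[1]-P[0]+P[2]-P[3]; print(P.mean(0),np.linalg.norm(e)/2,np.arctan2(e[1],e[0]))
a=px('wrist0',228,28,.068);b=px('wrist0',273,348,.068);d=a-b;print('rdr',a,b,np.arctan2(-d[0],d[1]))
c=f(571,198,.068);print(c,f(655,190,.068)); d=c-b[:2];print(np.arctan2(-d[0],d[1]),np.linalg.norm(d))
print('q',monitor.read_state()['q'])
E
```

```text
A [0.4366 0.2249] 0.028694064592298823 -136.67762520793957
B [0.4366 0.118 ] 0.031373033538303965 64.783935538392
C [0.4463 0.0048] 0.03032431974877556 -66.92852504090325
[0.5878 0.1215] 0.06929129477256354 0.114110788215329
[ 0.6043 -0.0071] 0.06998841542210131 0.11615022526038918
[ 0.6209 -0.135 ] 0.06992622384952467 0.10711773363986903
rdr [0.6476 0.125  0.068 ] [ 0.6888 -0.1953  0.068 ] 0.12792309438367896
[0.6372 0.1988] [0.696  0.2045]
0.13017249829130562 0.397400043350505
q [ 0.252  -0.0187  1.7931 -0.0001  1.369   0.2515]
```

```bash
python3 - <<'E'
from h import *
print(go((.437,.225,.12),np.radians(-46.7))); print(go((.437,.225,.019),np.radians(-46.7)))
E
```

```text
[ 0.1802 -0.0833 -0.0654  0.8156  0.0013  0.0014]
[ 0.2812 -0.0831 -0.0655  0.8156  0.0013  0.0014]
```

>>> {"op": "jog_arm", "data": {"rows": [[0.18, -0.083, -0.065, 0.815, 0, 0, 100], [0.18, -0.083, -0.065, 0.815, 0, 0, 100], [0.18, -0.083, -0.065, 0.815, 0, 0, 100], [0.18, -0.083, -0.065, 0.815, 0, 0, 100], [0.18, -0.083, -0.065, 0.815, 0, 0, 100], [0.18, -0.083, -0.065, 0.815, 0, 0, 100], [0.18, -0.083, -0.065, 0.815, 0, 0, 100], [0.18, -0.083, -0.065, 0.815, 0, 0, 100], [0.205, -0.083, -0.065, 0.815, 0, 0, 100], [0.23, -0.083, -0.065, 0.815, 0, 0, 100], [0.255, -0.083, -0.065, 0.815, 0, 0, 100], [0.281, -0.083, -0.065, 0.815, 0, 0, 100], [0.281, -0.083, -0.065, 0.815, 0, 0, 100], [0.281, -0.083, -0.065, 0.815, 0, 0, 50], [0.281, -0.083, -0.065, 0.815, 0, 0, 50], [0.281, -0.083, -0.065, 0.815, 0, 0, 50], [0.281, -0.083, -0.065, 0.815, 0, 0, 50], [0.281, -0.083, -0.065, 0.815, 0, 0, 50]], "force": 40}}

```text
time: 2.7
tool_pos: [0.4389, 0.2252, 0.021]
tcp_rot: [1.781, 0.707, -1.777]
wrist_force: [0.4, -1.7, 6.0]
width: 0.696
```

```bash
python3 - <<'E'
from h import *
T=pose();print(T, monitor.read_state()['wrist_force'])
print('up',go((.437,.225,.12)))
# rotation target absolute +143.9 deg => about tool x -2.51
T[:3,3]
for z in (.12,.022):
    d=T[:3,:3].T@(np.array([.588,.1215,z])-T[:3,3]); print(d)
E
```

```text
[[ 0.0017  0.6864 -0.7272  0.4389]
 [ 0.0008 -0.7272 -0.6864  0.2252]
 [-1.      0.0006 -0.0018  0.021 ]
 [ 0.      0.      0.      1.    ]] [ 0.3995 -1.7427  5.9664]
up [-0.099  -0.0011  0.0013  0.      0.      0.    ]
[-0.0988  0.1778 -0.0375]
[-0.0008  0.1778 -0.0373]
```

>>> {"op": "jog_arm", "data": {"rows": [[-0.03, 0, 0, 0, 0, 0, 50], [-0.06, 0, 0, 0, 0, 0, 50], [-0.1, 0, 0, 0, 0, 0, 50], [-0.1, 0.02, -0.004, -0.15, 0, 0, 50], [-0.1, 0.04, -0.008, -0.3, 0, 0, 50], [-0.1, 0.06, -0.012, -0.45, 0, 0, 50], [-0.1, 0.08, -0.016, -0.6, 0, 0, 50], [-0.1, 0.1, -0.02, -0.75, 0, 0, 50], [-0.1, 0.12, -0.024, -0.9, 0, 0, 50], [-0.1, 0.14, -0.028, -1.05, 0, 0, 50], [-0.1, 0.16, -0.032, -1.2, 0, 0, 50], [-0.1, 0.178, -0.037, -1.35, 0, 0, 50], [-0.1, 0.178, -0.037, -1.5, 0, 0, 50], [-0.1, 0.178, -0.037, -1.65, 0, 0, 50], [-0.1, 0.178, -0.037, -1.8, 0, 0, 50], [-0.1, 0.178, -0.037, -1.95, 0, 0, 50], [-0.1, 0.178, -0.037, -2.1, 0, 0, 50], [-0.1, 0.178, -0.037, -2.25, 0, 0, 50], [-0.1, 0.178, -0.037, -2.4, 0, 0, 50], [-0.1, 0.178, -0.037, -2.51, 0, 0, 50]]}}

```text
time: 4.7
tool_pos: [0.587, 0.121, 0.1207]
tcp_rot: [-0.102, 1.568, 0.103]
wrist_force: [-0.3, 0.4, -1.8]
width: 0.691
```

```bash
python3 - <<'E'
from h import *
T=pose();print(T, monitor.read_state()['width'],monitor.read_state()['wrist_force'])
print(go((.588,.1215,.0215),np.radians(97.2)))
E
```

```text
[[ 0.0004 -0.1301  0.9915  0.587 ]
 [ 0.0006  0.9915  0.1301  0.121 ]
 [-1.      0.0005  0.0005  0.1207]
 [ 0.      0.      0.      1.    ]] 0.6909286338810176 [-0.2758  0.3823 -1.8158]
[ 0.0992  0.0003  0.001   0.0048  0.0005 -0.0005]
```

>>> {"op": "jog_arm", "data": {"rows": [[0.02, 0, 0.001, 0, 0, 0, 50], [0.04, 0, 0.001, 0, 0, 0, 50], [0.06, 0, 0.001, 0, 0, 0, 50], [0.08, 0, 0.001, 0, 0, 0, 50], [0.09, 0, 0.001, 0, 0, 0, 50], [0.096, 0, 0.001, 0, 0, 0, 50], [0.099, 0, 0.001, 0, 0, 0, 50], [0.099, 0, 0.001, 0, 0, 0, 50], [0.099, 0, 0.001, 0, 0, 0, 100], [0.099, 0, 0.001, 0, 0, 0, 100], [0.099, 0, 0.001, 0, 0, 0, 100], [0.099, 0, 0.001, 0, 0, 0, 100], [0.08, 0, 0.001, 0, 0, 0, 100], [0.05, 0, 0.001, 0, 0, 0, 100], [0.01, 0, 0.001, 0, 0, 0, 100], [-0.02, 0, 0.001, 0, 0, 0, 100], [-0.02, 0, 0.001, 0, 0, 0, 100]]}}

```text
time: 6.4
tool_pos: [0.5922, 0.1218, 0.1472]
tcp_rot: [-0.101, 1.557, 0.104]
wrist_force: [0.3, -0.4, 0.2]
width: 1.001
```

```bash
python3 - <<'E'
from h import *
T=pose();print(T[:3,3], monitor.read_state()['width'],monitor.read_state()['wrist_force'])
# B: pick yaw -25.2 absolute; current yaw ~97.2 -> -122.4deg => about tool x +2.136
for z in (.14,.019):
    print(T[:3,:3].T@(np.array([.437,.12,z])-T[:3,3]))
print(np.degrees(np.arctan2(T[1,1],T[0,1])))
E
```

```text
[0.5922 0.1218 0.1472] 1.0009012680445981 [ 0.2758 -0.4449  0.2039]
[ 0.0054  0.0184 -0.1542]
[ 0.1264  0.0183 -0.1556]
97.4770993022321
```

>>> {"op": "jog_arm", "data": {"rows": [[0.0, 0.018, -0.155, 2.14, 0, 0, 100], [0.0, 0.018, -0.155, 2.14, 0, 0, 100], [0.0, 0.018, -0.155, 2.14, 0, 0, 100], [0.0, 0.018, -0.155, 2.14, 0, 0, 100], [0.0, 0.018, -0.155, 2.14, 0, 0, 100], [0.0, 0.018, -0.155, 2.14, 0, 0, 100], [0.0, 0.018, -0.155, 2.14, 0, 0, 100], [0.0, 0.018, -0.155, 2.14, 0, 0, 100], [0.0, 0.018, -0.155, 2.14, 0, 0, 100], [0.0, 0.018, -0.155, 2.14, 0, 0, 100], [0.0, 0.018, -0.155, 2.14, 0, 0, 100], [0.0, 0.018, -0.155, 2.14, 0, 0, 100], [0.0, 0.018, -0.155, 2.14, 0, 0, 100], [0.0, 0.018, -0.155, 2.14, 0, 0, 100], [0.0, 0.018, -0.155, 2.14, 0, 0, 100], [0.0, 0.018, -0.155, 2.14, 0, 0, 100], [0.0, 0.018, -0.155, 2.14, 0, 0, 100]]}}

```text
time: 8.1
tool_pos: [0.4358, 0.1194, 0.1449]
tcp_rot: [1.532, 0.965, -1.514]
wrist_force: [0.5, -0.5, -0.3]
width: 1.003
```

```bash
python3 - <<'E'
from h import *
T=pose();print(T)
print(go((.437,.12,.02),np.radians(-25.2)))
shot('side','s1'); crop('s1',190,130,350,290,3.5,'s1c')
E
```

```text
[[ 0.0106  0.9058 -0.4236  0.4358]
 [ 0.0022 -0.4237 -0.9058  0.1194]
 [-0.9999  0.0087 -0.0065  0.1449]
 [ 0.      0.      0.      1.    ]]
[ 0.1249 -0.0003 -0.0002  0.0023 -0.0065 -0.0087]
```

View pics/s1c.png

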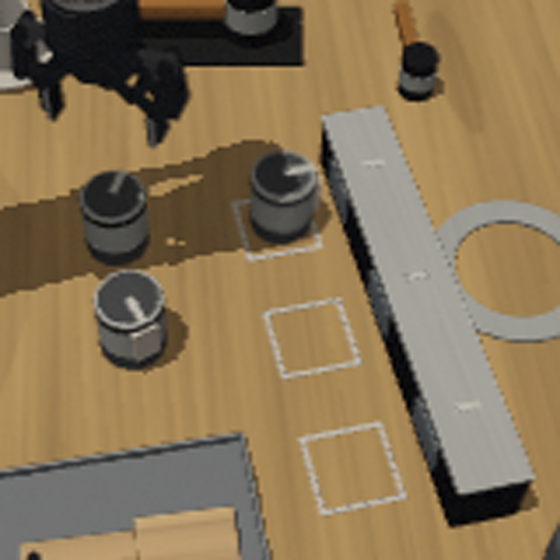

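>>> {"op": "jog_arm", "data": {"rows": [[0.03, 0, 0, 0, -0.0065, -0.0087, 100], [0.06, 0, 0, 0, -0.0065, -0.0087, 100], [0.09, 0, 0, 0, -0.0065, -0.0087, 100], [0.11, 0, 0, 0, -0.0065, -0.0087, 100], [0.125, 0, 0, 0, -0.0065, -0.0087, 100], [0.125, 0, 0, 0, -0.0065, -0.0087, 100], [0.125, 0, 0, 0, -0.0065, -0.0087, 50], [0.125, 0, 0, 0, -0.0065, -0.0087, 50], [0.125, 0, 0, 0, -0.0065, -0.0087, 50], [0.125, 0, 0, 0, -0.0065, -0.0087, 50], [0.125, 0, 0, 0, -0.0065, -0.0087, 50]]}}

```text
time: 9.25
tool_pos: [0.4384, 0.12, 0.0212]
tcp_rot: [1.526, 0.969, -1.521]
wrist_force: [0.6, 0.1, 6.3]
width: 0.692
```

```bash
python3 - <<'E'
from h import *
T=pose();print(T[:3,3])
# place at yaw -82.8
print(go((.604,-.0075,.12),np.radians(-82.8)))
E
```

```text
[0.4384 0.12   0.0212]
[-0.0984  0.2042  0.0451  1.0075 -0.0024 -0.001 ]
```

>>> {"op": "jog_arm", "data": {"rows": [[-0.03, 0, 0, 0, 0, 0, 50], [-0.06, 0, 0, 0, 0, 0, 50], [-0.1, 0, 0, 0, 0, 0, 50], [-0.1, 0.025, 0.006, 0.14, 0, 0, 50], [-0.1, 0.05, 0.012, 0.28, 0, 0, 50], [-0.1, 0.075, 0.018, 0.42, 0, 0, 50], [-0.1, 0.1, 0.024, 0.56, 0, 0, 50], [-0.1, 0.125, 0.03, 0.7, 0, 0, 50], [-0.1, 0.15, 0.035, 0.84, 0, 0, 50], [-0.1, 0.175, 0.04, 1.0, 0, 0, 50], [-0.1, 0.204, 0.045, 1.007, 0, 0, 50], [-0.1, 0.204, 0.045, 1.007, 0, 0, 50], [-0.1, 0.204, 0.045, 1.007, 0, 0, 50]]}}

```text
time: 10.55
tool_pos: [0.6031, -0.0076, 0.1204]
tcp_rot: [2.157, 0.136, -2.157]
wrist_force: [0.0, 0.7, -3.2]
width: 0.697
```

```bash
python3 - <<'E'
from h import *
T=pose();print(T[:3,3], monitor.read_state()['width'])
print(go((.604,-.0075,.0215),np.radians(-82.8)))
E
```

```text
[ 0.6031 -0.0076  0.1204] 0.6974519700445045
[ 0.0989  0.0001 -0.0008 -0.0002 -0.0002  0.0009]
```

>>> {"op": "jog_arm", "data": {"rows": [[0.02, 0, -0.001, 0, 0, 0, 50], [0.04, 0, -0.001, 0, 0, 0, 50], [0.06, 0, -0.001, 0, 0, 0, 50], [0.08, 0, -0.001, 0, 0, 0, 50], [0.09, 0, -0.001, 0, 0, 0, 50], [0.096, 0, -0.001, 0, 0, 0, 50], [0.099, 0, -0.001, 0, 0, 0, 50], [0.099, 0, -0.001, 0, 0, 0, 50], [0.099, 0, -0.001, 0, 0, 0, 100], [0.099, 0, -0.001, 0, 0, 0, 100], [0.099, 0, -0.001, 0, 0, 0, 100], [0.099, 0, -0.001, 0, 0, 0, 100], [0.08, 0, -0.001, 0, 0, 0, 100], [0.05, 0, -0.001, 0, 0, 0, 100], [0.01, 0, -0.001, 0, 0, 0, 100], [-0.02, 0, -0.001, 0, 0, 0, 100], [-0.02, 0, -0.001, 0, 0, 0, 100]]}}

```text
time: 12.25
tool_pos: [0.6085, -0.0078, 0.1469]
tcp_rot: [2.168, 0.135, -2.144]
wrist_force: [0.6, 0.4, 1.3]
width: 1.006
```

```bash
python3 - <<'E'
from h import *
T=pose();print(T[:3,3])
for z in (.14,): print(go((.449,.009,z),np.radians(23.1)))
print(np.degrees(np.arctan2(T[1,1],T[0,1])))
E
```

```text
[ 0.6085 -0.0078  0.1469]
[ 0.0051 -0.0366  0.1562  1.2931 -0.0102  0.0062]
-82.81263343206727
```

>>> {"op": "jog_arm", "data": {"rows": [[0.0, -0.0366, 0.156, -1.848, 0, 0, 100], [0.0, -0.0366, 0.156, -1.848, 0, 0, 100], [0.0, -0.0366, 0.156, -1.848, 0, 0, 100], [0.0, -0.0366, 0.156, -1.848, 0, 0, 100], [0.0, -0.0366, 0.156, -1.848, 0, 0, 100], [0.0, -0.0366, 0.156, -1.848, 0, 0, 100], [0.0, -0.0366, 0.156, -1.848, 0, 0, 100], [0.0, -0.0366, 0.156, -1.848, 0, 0, 100], [0.0, -0.0366, 0.156, -1.848, 0, 0, 100], [0.0, -0.0366, 0.156, -1.848, 0, 0, 100], [0.0, -0.0366, 0.156, -1.848, 0, 0, 100], [0.0, -0.0366, 0.156, -1.848, 0, 0, 100], [0.0, -0.0366, 0.156, -1.848, 0, 0, 100], [0.0, -0.0366, 0.156, -1.848, 0, 0, 100], [0.0, -0.0366, 0.156, -1.848, 0, 0, 100], [0.0, -0.0366, 0.156, -1.848, 0, 0, 100]]}}

```text
time: 13.85
tool_pos: [0.4489, 0.009, 0.1448]
tcp_rot: [0.912, 1.364, -0.902]
wrist_force: [-0.1, -0.4, 0.2]
width: 0.998
```

```bash
python3 - <<'E'
from h import *
T=pose();print(T)
print(go((.449,.009,.02),np.radians(23.1)))
shot('wrist','w2')
E
```

```text
[[ 0.0107  0.9203  0.391   0.4489]
 [ 0.0003  0.391  -0.9204  0.009 ]
 [-0.9999  0.0099  0.0039  0.1448]
 [ 0.      0.      0.      1.    ]]
[ 0.1248 -0.0012 -0.0004 -0.0014  0.0039 -0.0099]
```

View pics/w2.png

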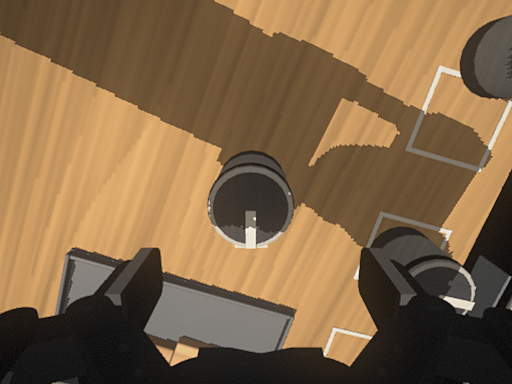

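```bash
python3 - <<'E'
from h import *
a=px('w2',251,207,.07);b=px('w2',251,245,.07);print(a,np.degrees(np.arctan2(*(b-a)[1::-1])),np.linalg.norm(b-a))
print(px('w2',210,207,.07),px('w2',293,207,.07))
E
```

```text
[0.4452 0.0044 0.07  ] -67.36577626694259 0.028496247592546254
[ 0.4193 -0.0066  0.07  ] [0.4717 0.0156 0.07  ]
```

>>> {"op": "jog_arm", "data": {"rows": [[0.03, -0.003, 0.002, 0, 0.004, -0.01, 100], [0.06, -0.005, 0.002, 0, 0.004, -0.01, 100], [0.09, -0.005, 0.002, 0, 0.004, -0.01, 100], [0.11, -0.005, 0.002, 0, 0.004, -0.01, 100], [0.125, -0.005, 0.002, 0, 0.004, -0.01, 100], [0.125, -0.005, 0.002, 0, 0.004, -0.01, 100], [0.125, -0.005, 0.002, 0, 0.004, -0.01, 50], [0.125, -0.005, 0.002, 0, 0.004, -0.01, 50], [0.125, -0.005, 0.002, 0, 0.004, -0.01, 50], [0.125, -0.005, 0.002, 0, 0.004, -0.01, 50], [0.125, -0.005, 0.002, 0, 0.004, -0.01, 50]]}}

```text
time: 15.0
tool_pos: [0.4477, 0.0052, 0.0211]
tcp_rot: [0.909, 1.371, -0.907]
wrist_force: [-0.3, -0.5, 6.4]
width: 0.693
```

```bash
python3 - <<'E'
from h import *
T=pose();print(T[:3,3])
print(go((.6205,-.1365,.12),np.radians(97.2)))
E
```

```text
[0.4477 0.0052 0.0211]
[-0.0985  0.1038  0.1981 -1.2946  0.0023 -0.0012]
```

>>> {"op": "jog_arm", "data": {"rows": [[-0.03, 0, 0, 0, 0, 0, 50], [-0.06, 0, 0, 0, 0, 0, 50], [-0.1, 0, 0, 0, 0, 0, 50], [-0.1, 0.012, 0.022, -0.14, 0, 0, 50], [-0.1, 0.024, 0.044, -0.28, 0, 0, 50], [-0.1, 0.036, 0.066, -0.42, 0, 0, 50], [-0.1, 0.048, 0.088, -0.56, 0, 0, 50], [-0.1, 0.06, 0.11, -0.7, 0, 0, 50], [-0.1, 0.072, 0.132, -0.84, 0, 0, 50], [-0.1, 0.084, 0.154, -0.98, 0, 0, 50], [-0.1, 0.096, 0.176, -1.12, 0, 0, 50], [-0.1, 0.104, 0.198, -1.26, 0, 0, 50], [-0.1, 0.104, 0.198, -1.295, 0, 0, 50], [-0.1, 0.104, 0.198, -1.295, 0, 0, 50], [-0.1, 0.104, 0.198, -1.295, 0, 0, 50]]}}

```text
time: 16.5
tool_pos: [0.6197, -0.136, 0.1205]
tcp_rot: [-0.098, 1.568, 0.099]
wrist_force: [0.3, -0.2, -3.0]
width: 0.695
```

```bash
python3 - <<'E'
from h import *
T=pose();print(T[:3,3], monitor.read_state()['width'])
print(go((.6205,-.1365,.0215),np.radians(97.2)))
E
```

```text
[ 0.6197 -0.136   0.1205] 0.6954242778206524
[ 0.099  -0.0007  0.0007 -0.0007  0.0005 -0.0005]
```

>>> {"op": "jog_arm", "data": {"rows": [[0.03, -0.001, 0.001, 0, 0, 0, 50], [0.06, -0.001, 0.001, 0, 0, 0, 50], [0.08, -0.001, 0.001, 0, 0, 0, 50], [0.09, -0.001, 0.001, 0, 0, 0, 50], [0.096, -0.001, 0.001, 0, 0, 0, 50], [0.099, -0.001, 0.001, 0, 0, 0, 50], [0.099, -0.001, 0.001, 0, 0, 0, 50], [0.099, -0.001, 0.001, 0, 0, 0, 100], [0.099, -0.001, 0.001, 0, 0, 0, 100], [0.099, -0.001, 0.001, 0, 0, 0, 100], [0.099, -0.001, 0.001, 0, 0, 0, 100], [0.08, -0.001, 0.001, 0, 0, 0, 100], [0.04, -0.001, 0.001, 0, 0, 0, 100], [0.0, 0, 0, 0, 0, 0, 100], [-0.05, 0.04, -0.02, 0, 0, 0, 100], [-0.1, 0.08, -0.04, 0, 0, 0, 100], [-0.14, 0.12, -0.06, 0, 0, 0, 100], [-0.18, 0.146, -0.072, 0, 0, 0, 100], [-0.18, 0.146, -0.072, 0, 0, 0, 100], [-0.18, 0.146, -0.072, 0, 0, 0, 100]]}}

```text
time: 18.5
tool_pos: [0.5314, 0.0021, 0.3076]
tcp_rot: [-0.1, 1.557, 0.101]
wrist_force: [0.5, 0.3, 0.3]
width: 1.001
```

```bash
python3 - <<'E'
from h import *
T=pose();print(T[:3,3], monitor.read_state()['width'])
shot('wrist','w3'); crop('w3',0,0,512,384,1.5625,'w3b')
E
```

```text
[0.5314 0.0021 0.3076] 1.0014353033444656
```

View pics/w3b.png

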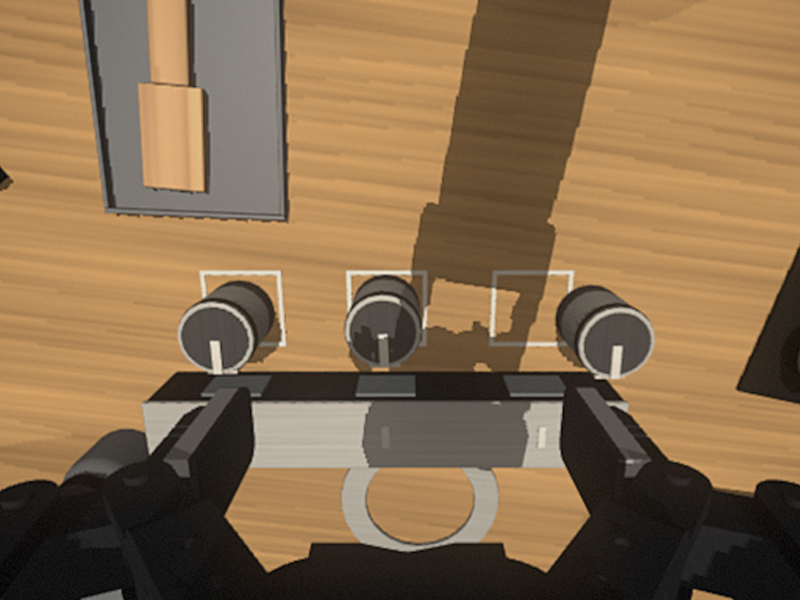

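```bash
python3 - <<'E'
from h import *
s=1.5625
f=lambda u,v,z:px('w3',u/s,v/s,z)[:2]
for n,c,l in [('C',(216,338),(218,374)),('B',(384,329),(384,367)),('A',(615,339),(614,377))]:
    a=f(*c,.07);b=f(*l,.07); d=b-a; print(n,a,np.linalg.norm(d),np.degrees(np.arctan2(d[1],d[0])))
for q in [[(200,272),(280,271),(285,345),(205,346)],[(347,272),(426,271),(427,345),(347,346)],[(494,272),(572,271),(573,345),(490,345)]]:
    print(np.mean([f(u,v,0) for u,v in q],0))
for p in [(.588,.1215,0),(.604,-.007,0),(.6205,-.136,0)]: print(proj('w3',np.array(p))*s)
print('paddle blade', [f(u,v,.016) for u,v in [(138,84),(207,88),(205,191),(144,187)]])
E
```

```text
C [ 0.6221 -0.1359] 0.030581109313203052 4.281741171534172
B [ 0.5979 -0.0072] 0.03191909664873653 6.665214241277714
A [0.5829 0.1719] 0.032425333179410445 12.617562106886641
[ 0.6211 -0.1364]
[ 0.6042 -0.0069]
[0.5871 0.1237]
[529.6564 309.7365]
[386.6613 309.0306]
[243.0334 308.7788]
paddle blade [array([ 0.4425, -0.2188]), array([ 0.4386, -0.1659]), array([ 0.5175, -0.1661]), array([ 0.5206, -0.2155])]
```

```bash
python3 - <<'E'
from h import *
T=pose();print(T[:3,3])
print(go((.583,.172,.12),np.radians(101.2)));print(go((.583,.172,.02),np.radians(101.2)))
E
```

```text
[0.5311 0.0009 0.3047]
[ 0.1851  0.1632  0.0717 -0.0682  0.0081  0.001 ]
[ 0.2851  0.1633  0.0709 -0.0682  0.0081  0.001 ]
```

>>> {"op": "jog_arm", "data": {"rows": [[0.03, 0.04, 0.02, -0.068, 0.008, 0, 100], [0.08, 0.08, 0.04, -0.068, 0.008, 0, 100], [0.12, 0.12, 0.06, -0.068, 0.008, 0, 100], [0.16, 0.163, 0.071, -0.068, 0.008, 0, 100], [0.185, 0.163, 0.071, -0.068, 0.008, 0, 100], [0.185, 0.163, 0.071, -0.068, 0.008, 0, 100], [0.185, 0.163, 0.071, -0.068, 0.008, 0, 100], [0.22, 0.163, 0.071, -0.068, 0.008, 0, 100], [0.25, 0.163, 0.071, -0.068, 0.008, 0, 100], [0.27, 0.163, 0.071, -0.068, 0.008, 0, 100], [0.285, 0.163, 0.071, -0.068, 0.008, 0, 100], [0.285, 0.163, 0.071, -0.068, 0.008, 0, 100], [0.285, 0.163, 0.071, -0.068, 0.008, 0, 50], [0.285, 0.163, 0.071, -0.068, 0.008, 0, 50], [0.285, 0.163, 0.071, -0.068, 0.008, 0, 50], [0.285, 0.163, 0.071, -0.068, 0.008, 0, 50], [0.285, 0.163, 0.071, -0.068, 0.008, 0, 50]]}}

```text
time: 20.25
tool_pos: [0.5852, 0.1721, 0.0225]
tcp_rot: [-0.154, 1.561, 0.153]
wrist_force: [0.5, -2.0, 6.7]
width: 0.692
```

```bash
python3 - <<'E'
from h import *
T=pose();print(T[:3,3],monitor.read_state()['width'])
print(go((.588,.122,.04),np.radians(97.2)));print(go((.588,.122,.0215),np.radians(97.2)))
E
```

```text
[0.5852 0.1721 0.0225] 0.6916004179528631
[-0.0175 -0.0497 -0.0069  0.0697  0.0043  0.001 ]
[ 0.001  -0.0496 -0.007   0.0697  0.0043  0.001 ]
```

>>> {"op": "jog_arm", "data": {"rows": [[-0.018, 0, 0, 0, 0, 0, 50], [-0.018, -0.015, -0.002, 0.03, 0, 0, 50], [-0.018, -0.03, -0.004, 0.06, 0.004, 0, 50], [-0.018, -0.05, -0.005, 0.07, 0.004, 0, 50], [-0.018, -0.05, -0.005, 0.07, 0.004, 0, 50], [-0.01, -0.05, -0.005, 0.07, 0.004, 0, 50], [-0.004, -0.05, -0.005, 0.07, 0.004, 0, 50], [0.001, -0.05, -0.005, 0.07, 0.004, 0, 50], [0.001, -0.05, -0.005, 0.07, 0.004, 0, 50], [0.001, -0.05, -0.005, 0.07, 0.004, 0, 100], [0.001, -0.05, -0.005, 0.07, 0.004, 0, 100], [0.001, -0.05, -0.005, 0.07, 0.004, 0, 100], [0.001, -0.05, -0.005, 0.07, 0.004, 0, 100], [-0.02, -0.05, -0.005, 0.07, 0.004, 0, 100], [-0.06, -0.05, -0.005, 0.07, 0.004, 0, 100], [-0.1, -0.05, -0.005, 0.07, 0.004, 0, 100], [-0.11, -0.05, -0.005, 0.07, 0.004, 0, 100], [-0.11, -0.05, -0.005, 0.07, 0.004, 0, 100]]}}

```text
time: 22.05
tool_pos: [0.5916, 0.1224, 0.1353]
tcp_rot: [-0.099, 1.563, 0.098]
wrist_force: [0.3, -0.1, 0.2]
width: 1.004
```

```bash
python3 - <<'E'
from h import *
T=pose();print(T[:3,3],monitor.read_state()['width'])
print(go((.598,-.0075,.12),np.radians(97.2)));print(go((.598,-.0075,.02),np.radians(97.2)))
E
```

```text
[0.5916 0.1224 0.1353] 1.0036292023440176
[ 0.0154 -0.1297 -0.01   -0.0002  0.0059  0.0008]
[ 0.1154 -0.1296 -0.0105 -0.0002  0.0059  0.0008]
```

>>> {"op": "jog_arm", "data": {"rows": [[0.015, -0.045, -0.003, 0, 0.006, 0, 100], [0.015, -0.09, -0.006, 0, 0.006, 0, 100], [0.015, -0.13, -0.01, 0, 0.006, 0, 100], [0.015, -0.13, -0.01, 0, 0.006, 0, 100], [0.015, -0.13, -0.01, 0, 0.006, 0, 100], [0.05, -0.13, -0.01, 0, 0.006, 0, 100], [0.08, -0.13, -0.01, 0, 0.006, 0, 100], [0.1, -0.13, -0.01, 0, 0.006, 0, 100], [0.115, -0.13, -0.01, 0, 0.006, 0, 100], [0.115, -0.13, -0.01, 0, 0.006, 0, 100], [0.115, -0.13, -0.01, 0, 0.006, 0, 50], [0.115, -0.13, -0.01, 0, 0.006, 0, 50], [0.115, -0.13, -0.01, 0, 0.006, 0, 50], [0.115, -0.13, -0.01, 0, 0.006, 0, 50], [0.115, -0.13, -0.01, 0, 0.006, 0, 50]]}}

```text
time: 23.55
tool_pos: [0.6, -0.0077, 0.0219]
tcp_rot: [-0.099, 1.566, 0.098]
wrist_force: [1.3, 1.7, 5.1]
width: 0.692
```

```bash
python3 - <<'E'
from h import *
T=pose();print(T[:3,3],monitor.read_state()['width'])
print(go((.604,-.007,.0225),np.radians(97.2)))
E
```

```text
[ 0.6    -0.0077  0.0219] 0.6924509453257217
[-0.0006  0.0002  0.004  -0.0004  0.003   0.001 ]
```

>>> {"op": "jog_arm", "data": {"rows": [[-0.008, 0, 0, 0, 0, 0, 50], [-0.008, 0, 0.006, 0, 0.003, 0, 50], [-0.008, 0, 0.006, 0, 0.003, 0, 50], [-0.004, 0, 0.006, 0, 0.003, 0, 50], [0.0, 0, 0.006, 0, 0.003, 0, 50], [0.0, 0, 0.006, 0, 0.003, 0, 50], [0.0, 0, 0.006, 0, 0.003, 0, 100], [0.0, 0, 0.006, 0, 0.003, 0, 100], [0.0, 0, 0.006, 0, 0.003, 0, 100], [0.0, 0, 0.006, 0, 0.003, 0, 100], [-0.03, 0, 0.006, 0, 0.003, 0, 100], [-0.07, 0, 0.006, 0, 0.003, 0, 100], [-0.11, 0, 0, 0, 0.003, 0, 100], [-0.16, 0, -0.02, 0, 0.003, 0, 100], [-0.2, 0, -0.05, 0, 0.003, 0, 100], [-0.24, 0, -0.075, 0, 0.003, 0, 100], [-0.27, 0, -0.075, 0, 0.003, 0, 100], [-0.27, 0, -0.075, 0, 0.003, 0, 100], [-0.27, 0, -0.075, 0, 0.003, 0, 100]]}}

```text
time: 25.45
tool_pos: [0.5252, -0.017, 0.2928]
tcp_rot: [-0.099, 1.566, 0.097]
wrist_force: [0.0, -0.1, -0.8]
width: 0.998
```

```bash
python3 - <<'E'
from h import *
T=pose();print(T[:3,3], monitor.read_state()['width'])
shot('wrist','w4'); crop('w4',80,150,420,270,2.3,'w4b')
shot('scene','c4'); crop('c4',140,80,300,240,3.5,'c4b')
E
```

```text
[ 0.5252 -0.017   0.2928] 0.9979290007897442
```

View pics/w4b.png

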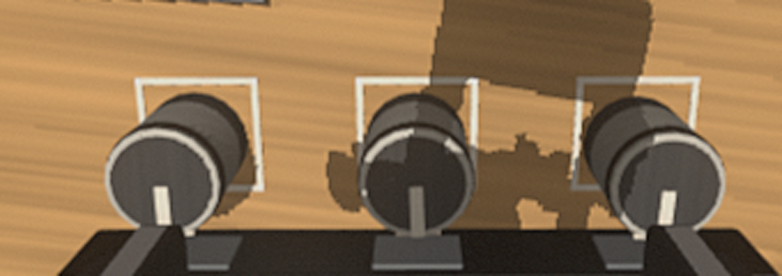

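```bash
python3 - <<'E'
from h import *
f=lambda u,v,z:px('w4',80+u/2.3,150+v/2.3,z)[:2]
for n,c,l in [('C',(164,182),(164,228)),('B',(417,183),(417,232)),('A',(667,184),(666,228))]:
    a=f(*c,.07);b=f(*l,.07); d=b-a; print(n,a,np.linalg.norm(d),np.degrees(np.arctan2(d[1],d[0])))
P=np.array([f(u,v,0) for u,v in [(138,79),(258,80),(359,79),(475,80),(581,79),(697,80)]]);print(P)
print(monitor.read_state()['q'])
E
```

```text
C [ 0.6213 -0.1349] 0.02597211665298088 1.9777789652599314
B [ 0.6054 -0.0061] 0.027582448087162963 7.292986042366798
A [0.5897 0.121 ] 0.024781862715241014 11.33783503697206
[[ 0.5898 -0.1732]
 [ 0.5815 -0.1032]
 [ 0.5734 -0.0444]
 [ 0.5654  0.0232]
 [ 0.5569  0.0848]
 [ 0.5489  0.1524]]
[-0.079  -0.0538  1.8453 -0.001   1.3525 -1.7749]
```

View pics/c4b.png

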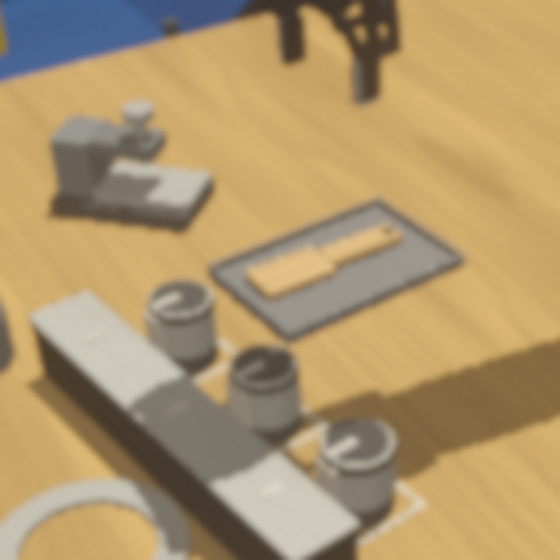

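>>> {"op": "jog_arm", "data": {"rows": [[0, -0.04, -0.016, 0.05, 0, 0, 100], [0, -0.08, -0.032, 0.1, 0, 0, 100], [0, -0.12, -0.048, 0.15, 0, 0, 100], [0, -0.16, -0.064, 0.2, 0, 0, 100], [0, -0.2, -0.08, 0.25, 0, 0, 100], [0, -0.24, -0.096, 0.3, 0, 0, 100], [0, -0.288, -0.112, 0.3, 0, 0, 100], [0, -0.288, -0.112, 0.3, 0, 0, 100], [0, -0.288, -0.112, 0.3, 0, 0, 100]]}}

```text
time: 26.45
tool_pos: [0.4479, -0.317, 0.2879]
tcp_rot: [0.141, 1.572, -0.138]
wrist_force: [-0.5, -0.3, -1.2]
width: 1.0
```

```bash
python3 - <<'E'
from h import *
T=pose();print(T[:3,3])
shot('wrist','w5'); crop('w5',0,0,512,384,1.5625,'w5b')
# code line directions in w4
d=np.load('pics/w4.npz')['im'].min(2)
for n,(x0,y0,x1,y1) in {'C':(145,230,157,248),'A':(365,232,376,248),'B':(255,230,266,248)}.items():
    sub=d[y0:y1,x0:x1].astype(float); m=sub>(sub.max()+np.median(sub))/2
    v,u=np.nonzero(m); P=np.array([px('w4',x0+a,y0+b,.07)[:2] for a,b in zip(u,v)])
    q=P-P.mean(0); w,V=np.linalg.eigh(q.T@q); a=V[:,1]*np.sign(V[0,1]); print(n,len(u),np.degrees(np.arctan2(a[1],a[0])),sub.max())
E
```

```text
[ 0.4479 -0.317   0.2879]
C 84 7.9186291349244495 208.0
A 65 4.690778349015074 210.0
B 80 7.277461186809891 109.0
```

View pics/w5b.png

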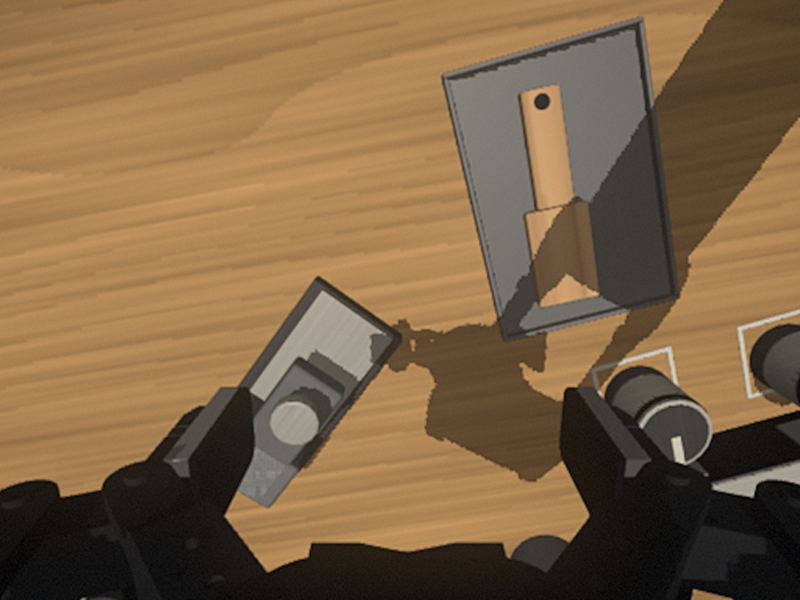

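```bash
python3 - <<'E'
from h import *
s=1.5625
f=lambda u,v,z:px('w5',u/s,v/s,z)[:2]
ang=lambda d:np.degrees(np.arctan2(d[1],d[0]))
a,b=f(319,277,.018),f(401,337,.018); d=b-a; print('foot front',a,b,np.linalg.norm(d),'perp yaw',ang([d[1],-d[0]]),ang([-d[1],d[0]]))
p=f(296,424,.12); m=(a+b)/2; print('pin',p,'mid->pin',np.linalg.norm(p-m),ang(p-m))
c=f(325,289,.03);e=f(388,337,.03);print('anvil',c,e,np.linalg.norm(e-c))
c=f(303,467,.018);print('right side yaw',ang(c-b))
H=[f(520,93,.016),f(560,85,.016),f(573,200,.016),f(534,209,.016)];B=[f(525,211,.016),f(590,197,.016),f(599,295,.016),f(541,305,.016)]
print(H,B,'hc',np.mean(H,0),'bc',np.mean(B,0),ang(np.mean(B,0)-np.mean(H,0)),np.linalg.norm(np.mean(B,0)-np.mean(H,0)))
W=[f(444,77,.014),f(642,18,.014),f(677,296,.014),f(503,339,.014)];print('tray',W,np.mean(W,0),ang(W[2]-W[1]),ang(W[3]-W[0]),[np.linalg.norm(W[i]-W[i-1]) for i in range(4)])
E
```

```text
foot front [ 0.4617 -0.3915] [ 0.5242 -0.3351] 0.0842419764220749 perp yaw -47.9784026082272 132.0215973917728
pin [ 0.5364 -0.4072] mid->pin 0.06179304647782633 -45.32936214940359
anvil [ 0.4696 -0.3864] [ 0.5182 -0.3446] 0.06402423826125242
right side yaw -45.642808257056146
[array([ 0.3513, -0.2139]), array([ 0.351, -0.184]), array([ 0.4366, -0.1821]), array([ 0.4382, -0.213 ])] [array([ 0.4385, -0.2201]), array([ 0.4366, -0.1687]), array([ 0.5175, -0.1678]), array([ 0.5177, -0.2159])] hc [ 0.3943 -0.1982] bc [ 0.4776 -0.1931] 3.4951472187478725 0.08345993853072543
tray [array([ 0.3303, -0.2676]), array([ 0.3164, -0.1209]), array([ 0.5304, -0.1035]), array([ 0.5427, -0.2504])] [ 0.43   -0.1856] 4.6609326271448115 4.624316176806506 [np.float64(0.21305814875752263), np.float64(0.14729401178878385), np.float64(0.21473546733790766), np.float64(0.14741792900989553)]
```

```bash
python3 - <<'E'
from h import *
T=pose();print(T[:3,3],monitor.read_state()['q'])
print(go((.386,-.198,.06),np.radians(93)));print(go((.386,-.198,.006),np.radians(93)))
E
```

```text
[ 0.4483 -0.316   0.2882] [-0.6585 -0.0032  1.7993 -0.0015  1.3511 -2.0532]
[ 0.2288  0.105  -0.0807 -0.2281 -0.0055 -0.002 ]
[ 0.2828  0.1049 -0.0804 -0.2281 -0.0055 -0.002 ]
```

>>> {"op": "jog_arm", "data": {"rows": [[0.05, 0.03, -0.02, -0.06, 0, 0, 50], [0.1, 0.06, -0.04, -0.12, -0.0055, -0.002, 50], [0.15, 0.09, -0.06, -0.18, -0.0055, -0.002, 50], [0.2, 0.105, -0.08, -0.228, -0.0055, -0.002, 50], [0.229, 0.105, -0.0805, -0.228, -0.0055, -0.002, 50], [0.229, 0.105, -0.0805, -0.228, -0.0055, -0.002, 50], [0.229, 0.105, -0.0805, -0.228, -0.0055, -0.002, 50], [0.25, 0.105, -0.0805, -0.228, -0.0055, -0.002, 50], [0.265, 0.105, -0.0805, -0.228, -0.0055, -0.002, 50], [0.275, 0.105, -0.0805, -0.228, -0.0055, -0.002, 50], [0.281, 0.105, -0.0805, -0.228, -0.0055, -0.002, 50], [0.281, 0.105, -0.0805, -0.228, -0.0055, -0.002, 50]]}}

```text
time: 27.7
tool_pos: [0.3863, -0.1978, 0.0079]
tcp_rot: [-0.041, 1.57, 0.042]
wrist_force: [0.5, -0.4, 0.4]
width: 0.503
```

```bash
python3 - <<'E'
from h import *
T=pose();st=monitor.read_state();print(T[:3,3],st['q'],st['width'],st['wrist_force'])
print(go((.386,-.198,.004),np.radians(93)))
shot('wrist','w6'); crop('w6',60,150,440,384,2.1,'w6b')
E
```

```text
[ 0.3863 -0.1978  0.0079] [-0.5306  0.0769  2.2927  0.0001  0.7721 -2.1543] 0.5032415485194279 [ 0.5258 -0.4456  0.3573]
[ 0.0039 -0.0002 -0.0003  0.0005 -0.0001 -0.0001]
```

View pics/w6b.png

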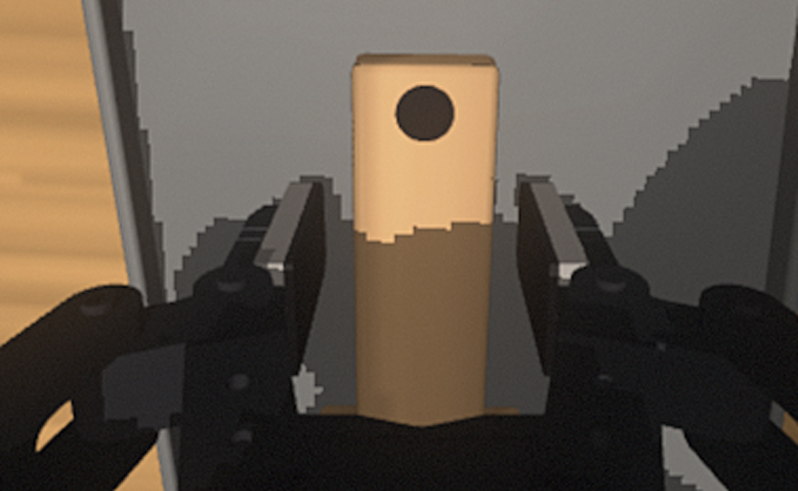

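>>> {"op": "jog_arm", "data": {"rows": [[0.002, 0, 0, 0, 0, 0, 50], [0.004, 0, 0, 0, 0, 0, 50], [0.005, 0, 0, 0, 0, 0, 50], [0.005, 0, 0, 0, 0, 0, 50]]}}

```text
time: 28.15
tool_pos: [0.3865, -0.198, 0.0033]
tcp_rot: [-0.041, 1.57, 0.041]
wrist_force: [0.8, 0.0, -0.3]
width: 0.498
```

>>> {"op": "jog_arm", "data": {"rows": [[0, 0, 0, 0, 0, 0, 20], [0, 0, 0, 0, 0, 0, 20], [0, 0, 0, 0, 0, 0, 20], [0, 0, 0, 0, 0, 0, 20], [0, 0, 0, 0, 0, 0, 20]], "force": 50}}

```text
time: 28.65
tool_pos: [0.387, -0.1984, 0.0038]
tcp_rot: [-0.042, 1.569, 0.041]
wrist_force: [-0.3, -0.5, 5.0]
width: 0.333
```

```bash
python3 - <<'E'
from h import *
T=pose();print(T[:3,3])
th=np.radians(-46); u=np.array([np.cos(th),np.sin(th),0]); pin=np.array([.5365,-.4075,0])
for back,z in ((.225,.06),(.225,.041),(.094,.041),(.094,.035)):
    p=pin-u*back; p[2]=z; print(p,go(p,np.radians(44)))
E
```

```text
[ 0.387  -0.1984  0.0038]
[ 0.3802 -0.2456  0.06  ] [-0.0562 -0.0469 -0.0092  0.8554  0.0016  0.0003]
[ 0.3802 -0.2456  0.041 ] [-0.0372 -0.0469 -0.0092  0.8554  0.0016  0.0003]
[ 0.4712 -0.3399  0.041 ] [-0.037  -0.1458  0.0768  0.8554  0.0016  0.0003]
[ 0.4712 -0.3399  0.035 ] [-0.031  -0.1458  0.0767  0.8554  0.0016  0.0003]
```

>>> {"op": "jog_arm", "data": {"rows": [[-0.01, 0, 0, 0, 0, 0, 20], [-0.03, 0, 0, 0, 0, 0, 20], [-0.056, 0, 0, 0, 0, 0, 20], [-0.056, -0.008, -0.002, 0.14, 0, 0, 20], [-0.056, -0.016, -0.003, 0.28, 0, 0, 20], [-0.056, -0.024, -0.005, 0.42, 0, 0, 20], [-0.056, -0.032, -0.006, 0.56, 0, 0, 20], [-0.056, -0.04, -0.008, 0.7, 0, 0, 20], [-0.056, -0.047, -0.009, 0.855, 0, 0, 20], [-0.05, -0.047, -0.009, 0.855, 0, 0, 20], [-0.042, -0.047, -0.009, 0.855, 0, 0, 20], [-0.034, -0.047, -0.009, 0.855, 0, 0, 20], [-0.034, -0.047, -0.009, 0.855, 0, 0, 20]]}}

```text
time: 29.95
tool_pos: [0.3789, -0.2444, 0.036]
tcp_rot: [0.627, 1.481, -0.625]
wrist_force: [-0.8, 0.5, -1.4]
width: 0.334
```

```bash
python3 - <<'E'
from h import *
T=pose();print(T[:3,3],monitor.read_state()['width'],monitor.read_state()['wrist_force'])
shot('side','s7');shot('wrist','w7')
a=np.load('pics/s7.npz')['im'][250:384,160:330];b=np.load('pics/w7.npz')['im'][150:384,100:460]
A=cv2.resize(a,None,fx=2.4,fy=2.4,interpolation=cv2.INTER_CUBIC);B=cv2.resize(b,None,fx=1.09,fy=1.37)
h=A.shape[0];B=cv2.resize(b,(int(360*h/234),h));
cv2.imwrite('pics/m7.png',np.hstack([A[:,:400],B[:,:400]]) if 0 else cv2.resize(np.hstack([A,B]),None,fx=.85,fy=.85)); print(A.shape,B.shape)
th=np.radians(-46); u=np.array([np.cos(th),np.sin(th),0]); pin=np.array([.5365,-.4075,0])
for back,z in ((.094,.037),(.094,.031)):
    p=pin-u*back; p[2]=z; print(p,go(p,np.radians(44)))
E
```

```text
[ 0.3789 -0.2444  0.036 ] 0.33358550261599446 [-0.7801  0.508  -1.3954]
(322, 408, 3) (322, 495, 3)
[ 0.4712 -0.3399  0.037 ] [ 0.0001 -0.0004  0.1317  0.0016 -0.0002 -0.0001]
[ 0.4712 -0.3399  0.031 ] [ 0.0061 -0.0004  0.1317  0.0016 -0.0002 -0.0001]
```

View pics/m7.png

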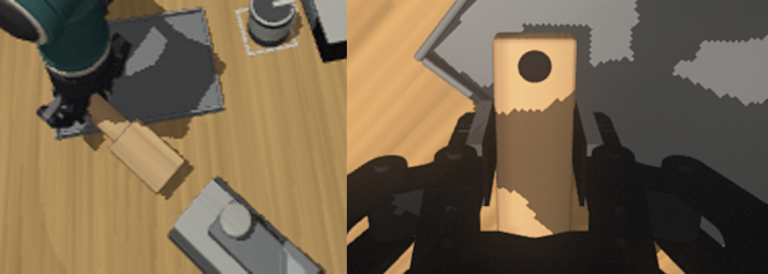

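```bash
python3 - <<'E'
from h import *
f=lambda u,v,z:px('s7',160+u/2.04,250+v/2.04,z)
e=(f(161,193,.048)+f(187,158,.048))/2;print('blade end',e)
st=(f(95,139,.048)+f(120,121,.048))/2
print('pin',f(236,217,.12)); a,b=f(168,236,.018),f(217,179,.018);d=b-a;print(a,b,np.linalg.norm(d),np.degrees(np.arctan2(-d[0],d[1])))
E
```

```text
blade end [ 0.4775 -0.3397  0.048 ]
pin [ 0.5389 -0.4079  0.12  ]
[ 0.4652 -0.3985  0.018 ] [ 0.5294 -0.3402  0.018 ] 0.08669762422027433 -47.74049045764895
```

>>> {"op": "jog_arm", "data": {"rows": [[0, 0, 0.01, 0.017, 0, 0, 20], [0, 0, 0.03, 0.017, 0, 0, 20], [0, 0, 0.05, 0.017, 0, 0, 20], [0, 0, 0.07, 0.017, 0, 0, 20], [0, 0, 0.09, 0.017, 0, 0, 20], [0, 0, 0.11, 0.017, 0, 0, 20], [0, 0, 0.125, 0.017, 0, 0, 20], [0, 0, 0.1315, 0.017, 0, 0, 20], [0, 0, 0.1315, 0.017, 0, 0, 20], [0, 0, 0.1315, 0.017, 0, 0, 20]]}}

```text
time: 31.05
tool_pos: [0.4709, -0.3391, 0.0368]
tcp_rot: [0.64, 1.476, -0.639]
wrist_force: [0.8, 0.8, 0.1]
width: 0.336
```

```bash
python3 - <<'E'
from h import *
T=pose();print(T,monitor.read_state()['width'],monitor.read_state()['wrist_force'])
shot('side','s8');shot('scene','c8')
a=np.load('pics/s8.npz')['im'][290:384,190:330];b=np.load('pics/c8.npz')['im'][70:170,130:270]
A=cv2.resize(a,None,fx=2.8,fy=2.8,interpolation=cv2.INTER_CUBIC);B=cv2.resize(b,(392,263),interpolation=cv2.INTER_CUBIC)
cv2.imwrite('pics/m8.png',np.hstack([A,B]))
E
```

```text
[[-0.0008  0.73    0.6834  0.4709]
 [ 0.0009  0.6834 -0.73   -0.3391]
 [-1.     -0.     -0.0012  0.0368]
 [ 0.      0.      0.      1.    ]] 0.3356481326873401 [0.8016 0.7506 0.1311]
```

View pics/m8.png

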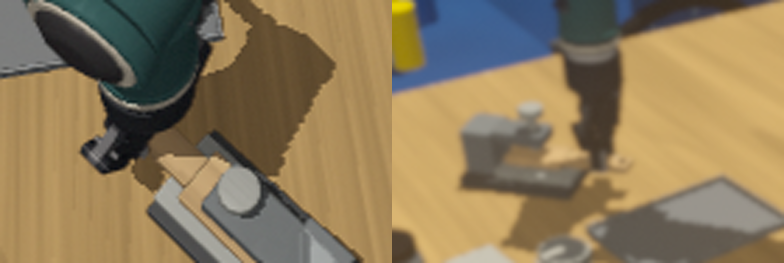

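>>> {"op": "jog_arm", "data": {"rows": [[0.003, 0, 0, 0, 0, 0, 20], [0.005, 0, 0, 0, 0, 0, 20], [0.007, 0, 0, 0, 0, 0, 20], [0.007, 0, 0, 0, 0, 0, 20]]}}

```text
time: 31.55
tool_pos: [0.4704, -0.3386, 0.0299]
tcp_rot: [0.64, 1.476, -0.639]
wrist_force: [-0.4, 0.2, 0.6]
width: 0.333
```

>>> {"op": "jog_arm", "data": {"rows": [[0.001, 0, 0, 0, 0, 0, 20], [0.0015, 0, 0, 0, 0, 0, 20], [0.0015, 0, 0, 0, 0, 0, 20]]}}

```text
time: 31.85
tool_pos: [0.4706, -0.3387, 0.0294]
tcp_rot: [0.64, 1.476, -0.639]
wrist_force: [-2.6, 1.8, 7.3]
width: 0.335
```

>>> {"op": "jog_arm", "data": {"rows": [[0, 0, 0, 0, 0, 0, 50], [0, 0, 0, 0, 0, 0, 50], [0, 0, 0, 0, 0, 0, 50], [0, 0, 0, 0, 0, 0, 50], [-0.02, 0, 0, 0, 0, 0, 50], [-0.05, 0, 0, 0, 0, 0, 50], [-0.09, 0, -0.02, 0, 0, 0, 50], [-0.13, 0, -0.04, 0, 0, 0, 50], [-0.17, 0, -0.06, 0, 0, 0, 100], [-0.2, 0, -0.06, 0, 0, 0, 100], [-0.2, 0, -0.06, 0, 0, 0, 100], [-0.2, 0, -0.06, 0, 0, 0, 100]]}}

```text
time: 33.05
tool_pos: [0.4302, -0.2954, 0.2304]
tcp_rot: [0.639, 1.474, -0.639]
wrist_force: [-1.0, -0.1, 0.1]
width: 1.001
```

```bash
python3 - <<'E'
from h import *
T=pose();print(T[:3,3],monitor.read_state()['wrist_force'],monitor.read_state()['q'])
shot('wrist','w9');crop('w9',130,80,400,300,2.7,'w9b')
E
```

```text
[ 0.4302 -0.2954  0.2304] [-0.9606 -0.0965  0.1423] [-0.6496 -0.0272  1.9294  0.0002  1.2386 -1.4024]
```

View pics/w9b.png

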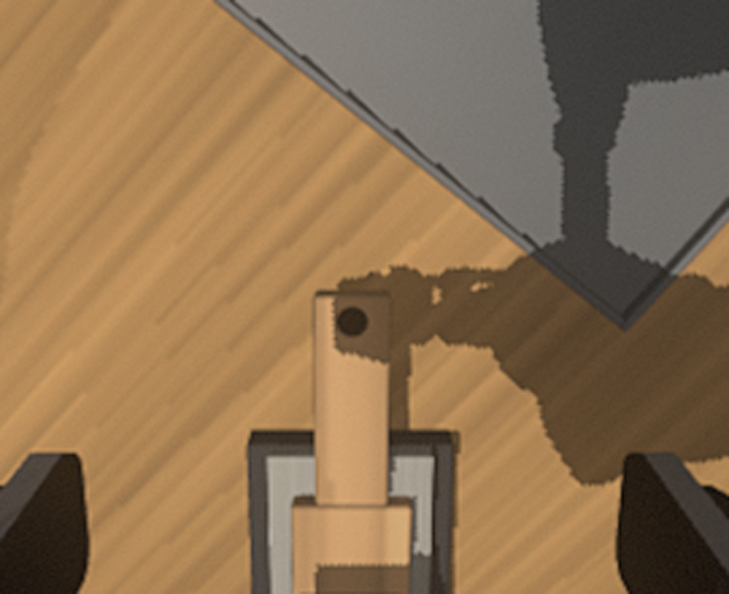

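```bash
python3 - <<'E'
from h import *
f=lambda u,v,z:px('w9',130+u/2.7,80+v/2.7,z)
a=f(352,456,.03);b=f(352,503,.042);c=f(352,292,.042);print(a,b,np.linalg.norm((b-a)[:2]),'handle end',c,np.linalg.norm((b-c)[:2]))
l,r=f(266,456,.03),f(436,456,.03);print(np.linalg.norm(l-r))
d=(b-c)[:2];print(np.degrees(np.arctan2(d[1],d[0])),'blade ctr',b[:2]+.04*d/np.linalg.norm(d),'pin from anvil',a[:2]+.06*d/np.linalg.norm(d))
# mallet plan
print('scene mallet', px('side0',261,126,.081), px('side0',225,132,.055))
E
```

```text
[ 0.4954 -0.3643  0.03  ] [ 0.5059 -0.3754  0.042 ] 0.015254983016184973 handle end [ 0.4446 -0.3102  0.042 ] 0.08950313574915865
0.0708962237795499
-46.80084185904622 blade ctr [ 0.5332 -0.4046] pin from anvil [ 0.5365 -0.408 ]
scene mallet [0.5884 0.37   0.081 ] [0.4575 0.3787 0.055 ]
```

>>> {"op": "jog_arm", "data": {"rows": [[0.05, 0, 0.02, 0, 0, 0, 50], [0.1, 0, 0.04, 0, 0, 0, 50], [0.14, 0, 0.059, 0, 0, 0, 50], [0.165, 0, 0.059, 0, 0, 0, 50], [0.185, 0, 0.059, 0, 0, 0, 50], [0.2, 0, 0.059, 0, 0, 0, 50], [0.2, 0, 0.059, 0, 0, 0, 50], [0.2, 0, 0.059, 0, 0, 0, 20], [0.2, 0, 0.059, 0, 0, 0, 20], [0.2, 0, 0.059, 0, 0, 0, 20], [0.2, 0, 0.059, 0, 0, 0, 20], [0.2, 0, 0.061, 0, 0, 0, 20], [0.2, 0, 0.063, 0, 0, 0, 20], [0.2, 0, 0.0635, 0, 0, 0, 20], [0.2, 0, 0.0635, 0, 0, 0, 20], [0.2, 0, 0.0635, 0, 0, 0, 50], [0.2, 0, 0.0635, 0, 0, 0, 50], [0.2, 0, 0.0635, 0, 0, 0, 50], [0.2, 0, 0.0635, 0, 0, 0, 50]], "force": 40}}

```text
time: 35.0
tool_pos: [0.4726, -0.341, 0.0287]
tcp_rot: [0.64, 1.477, -0.639]
wrist_force: [-0.1, -0.4, 0.1]
width: 0.501
```

>>> {"op": "jog_arm", "data": {"rows": [[-0.02, 0, 0, 0, 0, 0, 50], [-0.05, 0, 0, 0, 0, 0, 50], [-0.09, 0, -0.02, 0, 0, 0, 50], [-0.13, 0, -0.04, 0, 0, 0, 50], [-0.17, 0, -0.06, 0, 0, 0, 100], [-0.2, 0, -0.065, 0, 0, 0, 100], [-0.2, 0, -0.065, 0, 0, 0, 100], [-0.2, 0, -0.065, 0, 0, 0, 100]]}}

```text
time: 35.8
tool_pos: [0.4289, -0.2941, 0.23]
tcp_rot: [0.639, 1.474, -0.639]
wrist_force: [0.7, 0.4, -0.4]
width: 1.001
```

```bash
python3 - <<'E'
from h import *
T=pose();print(T,monitor.read_state()['wrist_force'],monitor.read_state()['q'])
im,_=shot('wrist','w10')
old=np.load('pics/w9.npz')['im']
# column profile through paddle centre
s=lambda im:im[220:300,255:266].mean((1,2)).round().astype(int)
print(s(old));print(s(im))
c=px('w10',260,80+292/2.7,.042);print(c)
E
```

```text
[[ 0.0006  0.7298  0.6837  0.4289]
 [-0.0002  0.6837 -0.7298 -0.2941]
 [-1.      0.0003  0.0005  0.23  ]
 [ 0.      0.      0.      1.    ]] [ 0.6807  0.4473 -0.4168] [-0.6491 -0.0303  1.9332  0.0002  1.2381 -1.4019]
[159 159 159 159 160 159 160 160 160 159 159 160 159 160 160 160 159 159
 160 159 159 159 160 159 160 160 159 160 160 159 159 159 160 160 159 160
 159 159 160 159 159 159 159 159 160 163 147 123 138 160 162 161 160 161
 161 160 160 159 160 160 160 160 159 159 159 159 160 162 151 111  80  85
  85  85  85  85  85  85  87  79]
[159 159 160 159 159 160 159 160 159 159 159 160 160 160 160 159 159 159
 159 160 159 159 160 159 160 160 160 160 159 160 159 160 159 159 159 159
 159 159 160 159 159 159 159 159 159 159 159 159 159 159 160 163 140 120
 143 159 162 161 160 160 160 160 160 160 160 159 160 159 160 163 140  96
  81  85  85  86  85  85  86  85]
[ 0.4429 -0.309   0.042 ]
```

>>> {"op": "jog_arm", "data": {"rows": [[-0.07, 0.47, -0.47, -0.82, 0, 0, 100], [-0.07, 0.47, -0.47, -0.82, 0, 0, 100], [-0.07, 0.47, -0.47, -0.82, 0, 0, 100], [-0.07, 0.47, -0.47, -0.82, 0, 0, 100], [-0.07, 0.47, -0.47, -0.82, 0, 0, 100], [-0.07, 0.47, -0.47, -0.82, 0, 0, 100], [-0.07, 0.47, -0.47, -0.82, 0, 0, 100], [-0.07, 0.47, -0.47, -0.82, 0, 0, 100], [-0.07, 0.47, -0.47, -0.82, 0, 0, 100], [-0.07, 0.47, -0.47, -0.82, 0, 0, 100], [-0.07, 0.47, -0.47, -0.82, 0, 0, 100], [-0.07, 0.47, -0.47, -0.82, 0, 0, 100], [-0.07, 0.47, -0.47, -0.82, 0, 0, 100], [-0.07, 0.47, -0.47, -0.82, 0, 0, 100], [-0.07, 0.47, -0.47, -0.82, 0, 0, 100], [-0.07, 0.47, -0.47, -0.82, 0, 0, 100], [-0.07, 0.47, -0.47, -0.82, 0, 0, 100]]}}

```text
time: 37.55
tool_pos: [0.45, 0.3688, 0.2982]
tcp_rot: [-0.001, 1.574, 0.0]
wrist_force: [-0.6, 0.0, -0.3]
width: 1.003
```

```bash
python3 - <<'E'
from h import *
T=pose();print(T,monitor.read_state()['q'])
shot('wrist','w11');crop('w11',0,0,512,384,1.5625,'w11b')
E
```

```text
[[-0.0035 -0.0006  1.      0.45  ]
 [-0.0004  1.      0.0006  0.3688]
 [-1.     -0.0004 -0.0035  0.2982]
 [ 0.      0.      0.      1.    ]] [ 0.6426  0.0553  1.7213  0.0018  1.368  -0.9291]
```

View pics/w11b.png

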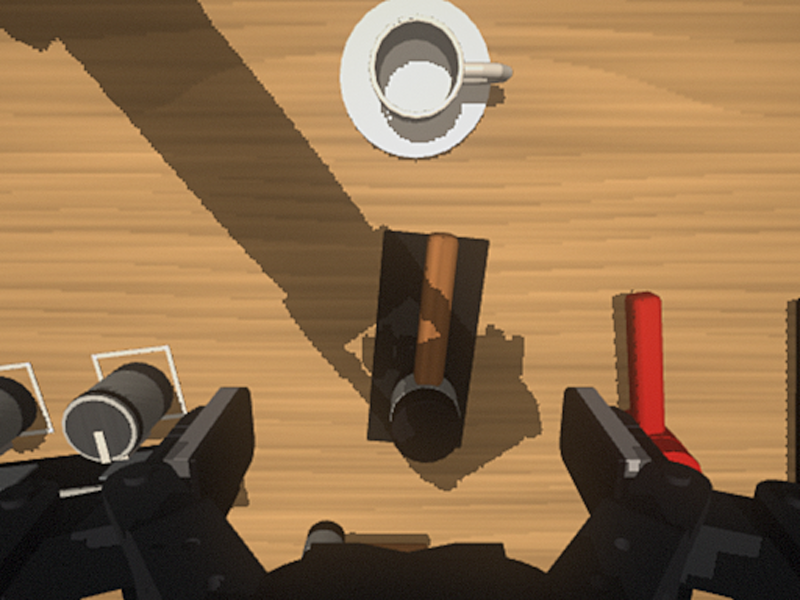

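```bash
python3 - <<'E'
from h import *
s=1.5625
f=lambda u,v,z:px('w11',u/s,v/s,z)[:2]
ang=lambda d:np.degrees(np.arctan2(d[1],d[0]))
e=(f(428,236,.0555)+f(459,237,.0555))/2; n=(f(416,383,.0555)+f(447,385,.0555))/2
h=f(426,424,.081)
print('end',e,'near',n,ang(n-e),np.linalg.norm(n-e),'head',h,ang(h-e),np.linalg.norm(h-e), 'rim', f(392,424,.081),f(460,424,.081))
W=[f(384,230,.006),f(489,240,.006),f(368,439,.006)];print(W,ang(W[2]-W[0]),np.linalg.norm(W[2]-W[0]),np.linalg.norm(W[1]-W[0]))
c=(W[1]+W[2])/2;print('pad ctr',c)
for t in (-4,-5,-6):
    u=np.array([np.cos(np.radians(t)),np.sin(np.radians(t))]);g=h-.07*u;print(t,g,e+.08*u)
# can A check
a=f(102,427,.07);print('canA',a)
E
```

```text
end [0.4399 0.3959] near [0.5594 0.3887] -3.4174127597520476 0.11966766608809855 head [0.5811 0.3837] -4.94642846628709 0.14169828879985208 rim [0.5812 0.3575] [0.5811 0.4099]
[array([0.4423, 0.3495]), array([0.4505, 0.4377]), array([0.6389, 0.3325])] -4.957903899569366 0.19738668235625245 0.0885201988371633
pad ctr [0.5447 0.3851]
-4 [0.5113 0.3885] [0.5197 0.3903]
-5 [0.5114 0.3898] [0.5196 0.3889]
-6 [0.5115 0.391 ] [0.5195 0.3875]
canA [0.5905 0.1262]
```

```bash
python3 - <<'E'
from h import *
print(go((.517,.39,.11),np.radians(85.5)));print(go((.517,.39,.023),np.radians(85.5)))
E
```

```text
[ 0.1885  0.0212  0.0674  0.0787 -0.0028 -0.0002]
[ 0.2755  0.0212  0.0676  0.0787 -0.0028 -0.0002]
```

>>> {"op": "jog_arm", "data": {"rows": [[0.05, 0.01, 0.02, 0.04, -0.003, 0, 70], [0.1, 0.021, 0.045, 0.079, -0.003, 0, 70], [0.15, 0.021, 0.0675, 0.079, -0.003, 0, 70], [0.188, 0.021, 0.0675, 0.079, -0.003, 0, 70], [0.188, 0.021, 0.0675, 0.079, -0.003, 0, 70], [0.188, 0.021, 0.0675, 0.079, -0.003, 0, 70], [0.22, 0.021, 0.0675, 0.079, -0.003, 0, 70], [0.245, 0.021, 0.0675, 0.079, -0.003, 0, 70], [0.265, 0.021, 0.0675, 0.079, -0.003, 0, 70], [0.2755, 0.021, 0.0675, 0.079, -0.003, 0, 70], [0.2755, 0.021, 0.0675, 0.079, -0.003, 0, 70], [0.2755, 0.021, 0.0675, 0.079, -0.003, 0, 10], [0.2755, 0.021, 0.0675, 0.079, -0.003, 0, 10], [0.2755, 0.021, 0.0675, 0.079, -0.003, 0, 10], [0.2755, 0.021, 0.0675, 0.079, -0.003, 0, 10], [0.2755, 0.021, 0.0675, 0.079, -0.003, 0, 10], [0.2755, 0.021, 0.0675, 0.079, -0.003, 0, 10], [0.2755, 0.021, 0.0675, 0.079, -0.003, 0, 10]], "force": 120}}

```text
time: 39.4
tool_pos: [0.5182, 0.3906, 0.0254]
tcp_rot: [0.063, 1.567, -0.06]
wrist_force: [-2.0, -1.6, 6.4]
width: 0.259
```

```bash
python3 - <<'E'
from h import *
T=pose();st=monitor.read_state();print(T,st['width'],st['wrist_force'])
E
```

```text
[[ 0.0029  0.0786  0.9969  0.5182]
 [ 0.0018  0.9969 -0.0786  0.3906]
 [-1.      0.002   0.0027  0.0254]
 [ 0.      0.      0.      1.    ]] 0.2588557939127426 [-1.9929 -1.5906  6.4255]
```

>>> {"op": "jog_arm", "data": {"rows": [[-0.02, 0, 0, 0, 0, 0, 10], [-0.06, 0, 0, 0, 0, 0, 10], [-0.1, 0, 0, 0, 0, 0, 10], [-0.14, 0, 0, 0, 0, 0, 10], [-0.18, -0.02, 0, 0.02, 0, 0, 10], [-0.195, -0.06, 0.002, 0.06, 0, 0, 10], [-0.195, -0.1, 0.004, 0.1, 0, 0, 10], [-0.195, -0.14, 0.006, 0.14, 0, 0, 10], [-0.195, -0.18, 0.008, 0.18, 0, 0, 10], [-0.195, -0.22, 0.01, 0.22, 0, 0, 10], [-0.195, -0.26, 0.012, 0.26, 0, 0, 10], [-0.195, -0.3, 0.014, 0.3, 0, 0, 10], [-0.195, -0.34, 0.015, 0.34, 0, 0, 10], [-0.195, -0.38, 0.016, 0.38, 0, 0, 10], [-0.195, -0.42, 0.018, 0.42, 0, 0, 10], [-0.195, -0.46, 0.02, 0.46, 0, 0, 10], [-0.195, -0.5, 0.022, 0.5, 0, 0, 10], [-0.195, -0.54, 0.024, 0.54, 0, 0, 10], [-0.195, -0.56, 0.025, 0.58, 0, 0, 10], [-0.195, -0.57, 0.025, 0.6, 0, 0, 10]]}}

```text
time: 41.4
tool_pos: [0.4968, -0.1816, 0.219]
tcp_rot: [0.536, 1.503, -0.532]
wrist_force: [-0.1, 0.4, -3.9]
width: 0.26
```

```bash
python3 - <<'E'
from h import *
T=pose();st=monitor.read_state();print(T[:3,3],st['width'],st['wrist_force'],st['torque'])
print(go((.4893,-.3591,.22),np.radians(44)))
E
```

```text
[ 0.4968 -0.1816  0.219 ] 0.2603054396784381 [-0.1487  0.376  -3.9016] [ 0.1591  0.1617 -0.0394]
[-0.0014 -0.1425  0.1061  0.1206 -0.0001 -0.0026]
```

>>> {"op": "jog_arm", "data": {"rows": [[0, -0.03, 0.022, 0.03, 0, 0, 10], [0, -0.06, 0.045, 0.06, 0, 0, 10], [0, -0.09, 0.067, 0.09, 0, 0, 10], [0, -0.12, 0.09, 0.12, 0, 0, 10], [0, -0.142, 0.106, 0.12, 0, 0, 10], [0, -0.142, 0.106, 0.12, 0, 0, 10], [0, -0.142, 0.106, 0.12, 0, 0, 10], [0, -0.142, 0.106, 0.12, 0, 0, 10]]}}

```text
time: 42.2
tool_pos: [0.4895, -0.3571, 0.2181]
tcp_rot: [0.629, 1.479, -0.623]
wrist_force: [0.3, 0.5, -3.5]
width: 0.261
```

```bash
python3 - <<'E'
from h import *
T=pose();st=monitor.read_state();print(T,st['width'],st['wrist_force'],st['torque'])
shot('side','s12');shot('scene','c12')
for L in (.06,.065,.07,.075):
    h=T[:3,3]+T[:3,2]*L
    print(L,[proj(c,h+np.array([0,0,z])) for c in ('s12','c12') for z in (.0556,-.0194)])
print(proj('s12',np.array([.5365,-.408,.12])),proj('c12',np.array([.5365,-.408,.12])))
a=np.load('pics/s12.npz')['im'][260:384,210:330];b=np.load('pics/c12.npz')['im'][70:140,140:210]
A=cv2.resize(a,(387,400),interpolation=cv2.INTER_CUBIC);B=cv2.resize(b,(400,400),interpolation=cv2.INTER_CUBIC)
cv2.imwrite('pics/m12.png',np.hstack([A,B]))
E
```

```text
[[ 0.0009  0.7182  0.6959  0.4895]
 [ 0.0035  0.6958 -0.7182 -0.3571]
 [-1.      0.0031 -0.0019  0.2181]
 [ 0.      0.      0.      1.    ]] 0.2609595879064357 [ 0.2747  0.4556 -3.5352] [0.1913 0.1348 0.0341]
0.06 [array([275.1398, 331.2839]), array([273.3141, 342.751 ]), array([175.4707,  69.6892]), array([178.3696,  90.3657])]
0.065 [array([277.2963, 333.1464]), array([275.2834, 344.4895]), array([174.0984,  69.5731]), array([177.0435,  90.2404])]
0.07 [array([279.4665, 335.0207]), array([277.2641, 346.238 ]), array([172.728 ,  69.4572]), array([175.7192,  90.1152])]
0.075 [array([281.6504, 336.9068]), array([279.2563, 347.9968]), array([171.3593,  69.3414]), array([174.3965,  89.9902])]
[274.5745 356.5109] [178.9941 110.0808]
```

View pics/m12.png

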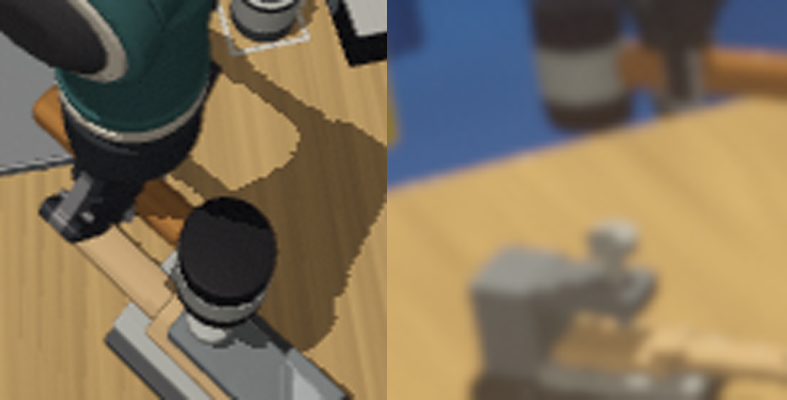

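>>> {"op": "jog_arm", "data": {"rows": [[0.012, 0, -0.001, 0, 0, 0, 10], [0.047, 0, -0.001, 0, 0, 0, 10], [0.092, 0, -0.001, 0, 0, 0, 10], [0.092, 0, -0.001, 0, 0, 0, 10]]}}

```text
time: 42.7
tool_pos: [0.4872, -0.3538, 0.122]
tcp_rot: [0.629, 1.485, -0.622]
wrist_force: [-3.2, 2.7, 1.4]
width: 0.258
```

>>> {"op": "jog_arm", "data": {"rows": [[-0.03, 0, 0, 0, 0, 0, 10], [-0.08, 0, 0, 0, 0, 0, 10], [-0.1, 0, 0, 0, 0, 0, 10], [-0.1, 0, 0, 0, 0, 0, 10], [-0.1, 0, 0, 0, 0, 0, 10]]}}

```text
time: 43.2
tool_pos: [0.4874, -0.3539, 0.2224]
tcp_rot: [0.629, 1.485, -0.621]
wrist_force: [-0.2, 0.4, -4.8]
width: 0.261
```

```bash
python3 - <<'E'
from h import *
T=pose();st=monitor.read_state();print(T,st['width'],st['wrist_force'],st['torque'])
E
```

```text
[[-0.0034  0.7168  0.6973  0.4874]
 [ 0.0067  0.6973 -0.7168 -0.3539]
 [-1.      0.0022 -0.0071  0.2224]
 [ 0.      0.      0.      1.    ]] 0.26077479716836294 [-0.2366  0.4463 -4.8005] [ 0.173   0.1721 -0.013 ]
```

```bash
python3 - <<'E'
from h import *
T=pose(); shot('scene','c13');shot('side','s13')
T12=np.array([.4895,-.3571,.2181]); u12=np.array([.6959,-.7182,-.0019])
for cs,(w0,h0) in (('c',(11,16)),('s',(18,18))):
    a=np.load(f'pics/{cs}12.npz')['im'];b=np.load(f'pics/{cs}13.npz')['im']
    p=proj(cs+'12',T12+u12*.07+[0,0,.018]); q=proj(cs+'12',T[:3,3]+T[:3,2]*.07+np.array([0,0,.018]))
    x,y=map(int,p.round()); t=a[y-h0:y+h0,x-w0:x+w0]
    r=cv2.matchTemplate(b,t,cv2.TM_CCOEFF_NORMED); r[:,:x-w0-15]=-1;r[:,x-w0+15:]=-1;_,m,_,l=cv2.minMaxLoc(r)
    print(cs,'pred shift',q-p,'seen',np.array(l)-(x-w0,y-h0),m)
# is pin up & paddle in place: compare stamp region between c12 and c13, s8-like
a=np.load('pics/c12.npz')['im'].astype(int);b=np.load('pics/c13.npz')['im'].astype(int)
print('stamp diff',np.abs(a-b)[105:150,150:205].mean(), np.abs(a-b)[105:115,170:190].mean())
E
```

```text
c pred shift [ 0.7692 -0.8979] seen [ 1 -3] 0.8646810054779053
s pred shift [-1.1844 -2.2937] seen [-2 -5] 0.8893575668334961
stamp diff 0.854006734006734 1.3783333333333334
```

```bash
python3 - <<'E'
from h import *
print(go((.5182,.3906,.21),np.radians(85.5)))
E
```

```text
[ 0.0165  0.5414 -0.5107 -0.7209 -0.0106 -0.0057]
```

>>> {"op": "jog_arm", "data": {"rows": [[0.0, 0.015, -0.015, -0.02, 0, 0, 10], [0.0, 0.045, -0.042, -0.06, 0, 0, 10], [0.002, 0.075, -0.07, -0.1, 0, 0, 10], [0.003, 0.105, -0.1, -0.14, 0, 0, 10], [0.004, 0.135, -0.128, -0.18, 0, 0, 10], [0.005, 0.165, -0.156, -0.22, 0, 0, 10], [0.006, 0.195, -0.184, -0.26, 0, 0, 10], [0.007, 0.225, -0.212, -0.3, 0, 0, 10], [0.008, 0.255, -0.24, -0.34, 0, 0, 10], [0.009, 0.285, -0.269, -0.38, 0, 0, 10], [0.01, 0.315, -0.297, -0.42, 0, 0, 10], [0.011, 0.345, -0.325, -0.46, 0, 0, 10], [0.012, 0.375, -0.354, -0.5, 0, 0, 10], [0.013, 0.405, -0.382, -0.54, 0, 0, 10], [0.014, 0.435, -0.41, -0.58, -0.005, -0.003, 10], [0.015, 0.465, -0.438, -0.62, -0.01, -0.006, 10], [0.016, 0.495, -0.467, -0.66, -0.01, -0.006, 10], [0.0165, 0.525, -0.495, -0.7, -0.01, -0.006, 10], [0.0165, 0.541, -0.511, -0.721, -0.0106, -0.0057, 10], [0.0165, 0.541, -0.511, -0.721, -0.0106, -0.0057, 10]]}}

```text
time: 45.3
tool_pos: [0.5153, 0.3935, 0.2073]
tcp_rot: [0.058, 1.574, -0.059]
wrist_force: [-0.4, -0.6, -3.8]
width: 0.26
```

```bash
python3 - <<'E'
from h import *
T=pose();st=monitor.read_state();print(T[:3,3],st['width'],st['wrist_force'])
for z in (.21,.045,.027):print(go((.5182,.3906,z),np.radians(85.5)))
E
```

```text
[0.5153 0.3935 0.2073] 0.25959248437782 [-0.3948 -0.5824 -3.7757]
[-0.0027 -0.0027  0.0031  0.0044 -0.0039  0.001 ]
[ 0.1623 -0.0026  0.0038  0.0044 -0.0039  0.001 ]
[ 0.1803 -0.0025  0.0038  0.0044 -0.0039  0.001 ]
```

>>> {"op": "jog_arm", "data": {"rows": [[0.0, -0.0025, 0.003, 0.004, 0.045, 0, 10], [0.03, -0.0025, 0.002, 0.004, 0.086, 0, 10], [0.07, -0.0025, 0.002, 0.004, 0.086, 0, 10], [0.11, -0.0025, 0.002, 0.004, 0.086, 0, 10], [0.14, -0.0025, 0.002, 0.004, 0.086, 0, 10], [0.16, -0.0025, 0.002, 0.004, 0.086, 0, 10], [0.17, -0.0025, 0.002, 0.004, 0.086, 0, 10], [0.175, -0.0025, 0.002, 0.004, 0.086, 0, 10], [0.178, -0.0025, 0.002, 0.004, 0.086, 0, 10], [0.178, -0.0025, 0.002, 0.004, 0.086, 0, 10]]}}

```text
time: 46.3
tool_pos: [0.5169, 0.3911, 0.0301]
tcp_rot: [0.065, 1.659, -0.06]
wrist_force: [0.5, 0.6, -4.4]
width: 0.256
```

```bash
python3 - <<'E'
from h import *
T=pose();st=monitor.read_state();print(T,st['width'],st['wrist_force'],st['torque'])
E
```

```text
[[-0.0884  0.0781  0.993   0.5169]
 [ 0.0066  0.9969 -0.0778  0.3911]
 [-0.9961 -0.0003 -0.0886  0.0301]
 [ 0.      0.      0.      1.    ]] 0.2561325752691141 [ 0.5386  0.5505 -4.4374] [0.0285 0.1334 0.0006]
```

>>> {"op": "jog_arm", "data": {"rows": [[0.002, 0, 0, 0, 0, 0, 10], [0.003, 0, 0, 0, 0, 0, 10], [0.004, 0, 0, 0, 0, 0, 10], [0.005, 0, 0, 0, 0, 0, 10], [0.005, 0, 0, 0, 0, 0, 10]]}}

```text
time: 46.8
tool_pos: [0.5164, 0.3911, 0.0251]
tcp_rot: [0.064, 1.659, -0.06]
wrist_force: [-0.7, -0.2, -3.8]
width: 0.26
```

>>> {"op": "jog_arm", "data": {"rows": [[0.001, 0, 0, 0, 0, 0, 10], [0.002, 0, 0, 0, 0, 0, 10], [0.0025, 0, 0, 0, 0, 0, 10], [0.0025, 0, 0, 0, 0, 0, 10]]}}

```text
time: 47.2
tool_pos: [0.5162, 0.3912, 0.0234]
tcp_rot: [0.065, 1.659, -0.06]
wrist_force: [-3.3, -2.0, 3.8]
width: 0.261
```

```bash
python3 - <<'E'
from h import *
T=pose();st=monitor.read_state();print(T[:3,3],st['width'],st['wrist_force'],st['torque'])
E
```

```text
[0.5162 0.3912 0.0234] 0.2610530088942611 [-3.2646 -1.9747  3.7741] [-0.2781  0.4643 -0.1117]
```

>>> {"op": "jog_arm", "data": {"rows": [[0, 0, 0, 0, 0, 0, 30], [0, 0, 0, 0, 0, 0, 40], [0, 0, 0, 0, 0, 0, 60], [0, 0, 0, 0, 0, 0, 60], [0, 0, 0, 0, 0, 0, 60], [-0.03, 0, -0.003, 0, 0, 0, 60], [-0.06, 0, -0.005, 0, 0, 0, 60], [-0.1, 0, -0.009, 0, 0, 0, 60], [-0.15, 0, -0.04, 0, -0.04, 0, 100], [-0.2, 0, -0.07, 0, -0.09, 0, 100], [-0.25, 0, -0.09, 0, -0.09, 0, 100], [-0.28, 0, -0.09, 0, -0.09, 0, 100], [-0.28, 0, -0.09, 0, -0.09, 0, 100], [-0.28, 0, -0.09, 0, -0.09, 0, 100]]}}

```text
time: 48.6
tool_pos: [0.4523, 0.3971, 0.3129]
tcp_rot: [0.063, 1.565, -0.059]
wrist_force: [-0.6, -0.6, -1.0]
width: 0.995
```

```bash
python3 - <<'E'
from h import *
T=pose();print(T,monitor.read_state()['width'])
shot('wrist','w14'); d=np.load('pics/w14.npz')
# register mallet/pad patch of w11 vs w14 : project head-top & handle-end reference points
a=np.load('pics/w11.npz')['im'];b=d['im']
def match(p11,z,w):
    P=px('w11',*p11,z); q=proj('w14',P)
    # warp w11 patch via plane z homography
    src=np.float32([[p11[0]+i,p11[1]+j] for i,j in((-40,-40),(40,-40),(40,40),(-40,40))])
    dst=np.float32([proj('w14',px('w11',*s,z)) for s in src])
    W=cv2.warpPerspective(a,cv2.getPerspectiveTransform(src,dst),(512,384))
    x,y=map(int,q.round()); t=W[y-w:y+w,x-w:x+w]; R_=b[y-w-20:y+w+20,x-w-20:x+w+20]
    r=cv2.matchTemplate(R_,t,cv2.TM_CCOEFF_NORMED);_,m,_,l=cv2.minMaxLoc(r)
    n=np.array(l)-20; print(p11,'shift px',n,round(m,3),'world shift',px('w14',*(q+n),z)-P)
match((284,153),.0555,14); match((272,270),.081,18)
match((247,150),.006,10)
E
```

```text
[[ 0.0051  0.0776  0.997   0.4523]
 [ 0.0027  0.997  -0.0776  0.3971]
 [-1.      0.0031  0.0048  0.3129]
 [ 0.      0.      0.      1.    ]] 0.9948820291183121
(284, 153) shift px [1 0] 0.97 world shift [0.0001 0.0012 0.    ]
(272, 270) shift px [2 1] 0.786 world shift [ 0.0016  0.0024 -0.    ]
(247, 150) shift px [13  0] 0.888 world shift [0.0014 0.0175 0.    ]
```

>>> {"op": "jog_arm", "data": {"rows": [[0.083, -0.691, 0.03, 0.74, 0, 0, 100], [0.083, -0.691, 0.03, 0.74, 0, 0, 100], [0.083, -0.691, 0.03, 0.74, 0, 0, 100], [0.083, -0.691, 0.03, 0.74, 0, 0, 100], [0.083, -0.691, 0.03, 0.74, 0, 0, 100], [0.083, -0.691, 0.03, 0.74, 0, 0, 100], [0.083, -0.691, 0.03, 0.74, 0, 0, 100], [0.083, -0.691, 0.03, 0.74, 0, 0, 100], [0.083, -0.691, 0.03, 0.74, 0, 0, 100], [0.083, -0.691, 0.03, 0.74, 0, 0, 100], [0.083, -0.691, 0.03, 0.74, 0, 0, 100], [0.083, -0.691, 0.03, 0.74, 0, 0, 100], [0.083, -0.691, 0.03, 0.74, 0, 0, 100], [0.083, -0.691, 0.03, 0.74, 0, 0, 100], [0.083, -0.691, 0.03, 0.74, 0, 0, 100], [0.083, -0.691, 0.03, 0.74, 0, 0, 100], [0.083, -0.691, 0.03, 0.74, 0, 0, 100], [0.083, -0.691, 0.03, 0.74, 0, 0, 100]]}}

```text
time: 50.45
tool_pos: [0.4276, -0.2935, 0.2268]
tcp_rot: [0.639, 1.475, -0.637]
wrist_force: [0.0, 0.8, 0.4]
width: 1.002
```

```bash
python3 - <<'E'
from h import *
T=pose();print(T)
shot('wrist','w15'); a=np.load('pics/w10.npz')['im'];b=np.load('pics/w15.npz')['im']
def match(n0,n1,p,z,w,ww=None):
    h=ww or w
    P=px(n0,*p,z); q=proj(n1,P)
    src=np.float32([[p[0]+i,p[1]+j] for i,j in((-40,-40),(40,-40),(40,40),(-40,40))])
    dst=np.float32([proj(n1,px(n0,*s,z)) for s in src])
    W=cv2.warpPerspective(np.load(f'pics/{n0}.npz')['im'],cv2.getPerspectiveTransform(src,dst),(512,384))
    x,y=map(int,q.round()); t=W[y-h:y+h,x-w:x+w]; R_=np.load(f'pics/{n1}.npz')['im'][y-h-15:y+h+15,x-w-15:x+w+15]
    r=cv2.matchTemplate(R_,t,cv2.TM_CCOEFF_NORMED);_,m,_,l=cv2.minMaxLoc(r)
    n=np.array(l)-15; print(p,'shift px',n,round(m,3),'world',px(n1,*(q+n),z)-P)
match('w10','w15',(260,272),.042,30,10)   # blade/handle shoulder
match('w10','w15',(260,196),.042,12)   # hole end
print(go((.4726,-.341,.0295),np.radians(43.1)),go((.4726,-.341,.08),np.radians(43.1)))
E
```

```text
[[ 0.0006  0.7288  0.6848  0.4276]
 [ 0.0009  0.6848 -0.7288 -0.2935]
 [-1.      0.0011 -0.0002  0.2268]
 [ 0.      0.      0.      1.    ]]
(260, 272) shift px [0 0] 0.978 world [0. 0. 0.]
(260, 196) shift px [-1  0] 0.96 world [-0.0007 -0.0007  0.    ]
[ 0.1977 -0.0001  0.0651  0.0024  0.0006 -0.0011] [ 0.1472 -0.      0.0651  0.0024  0.0006 -0.0011]
```

>>> {"op": "jog_arm", "data": {"rows": [[0.05, 0, 0.03, 0, 0, 0, 50], [0.1, 0, 0.065, 0, 0, 0, 50], [0.147, 0, 0.065, 0, 0, 0, 50], [0.17, 0, 0.065, 0, 0, 0, 50], [0.185, 0, 0.065, 0, 0, 0, 50], [0.197, 0, 0.065, 0, 0, 0, 50], [0.197, 0, 0.065, 0, 0, 0, 50], [0.197, 0, 0.065, 0, 0, 0, 20], [0.197, 0, 0.065, 0, 0, 0, 20], [0.197, 0, 0.065, 0, 0, 0, 20], [0.197, 0, 0.065, 0, 0, 0, 20], [0.197, 0, 0.065, 0, 0, 0, 20]], "force": 50}}

```text
time: 51.7
tool_pos: [0.4738, -0.3417, 0.0319]
tcp_rot: [0.638, 1.471, -0.637]
wrist_force: [0.1, 1.0, 6.6]
width: 0.332
```

```bash
python3 - <<'E'
from h import *
T=pose();st=monitor.read_state();print(T[:3,3],st['width'],st['wrist_force'])
E
```

```text
[ 0.4738 -0.3417  0.0319] 0.33166411845148663 [0.1371 0.9617 6.5719]
```

>>> {"op": "jog_arm", "data": {"rows": [[-0.003, 0, 0, 0, 0, 0, 20], [-0.006, 0, 0, 0, 0, 0, 20], [-0.006, 0, -0.02, 0, 0, 0, 20], [-0.006, 0, -0.04, 0, 0, 0, 20], [-0.006, 0, -0.06, 0, 0, 0, 20], [-0.006, 0, -0.08, 0, 0, 0, 20], [-0.006, 0, -0.1, 0, 0, 0, 20], [-0.006, 0, -0.12, 0, 0, 0, 20], [-0.01, 0, -0.135, 0, 0, 0, 20], [-0.03, 0, -0.135, 0, 0, 0, 20], [-0.03, 0, -0.135, 0, 0, 0, 20]]}}

```text
time: 52.8
tool_pos: [0.3822, -0.244, 0.0631]
tcp_rot: [0.636, 1.467, -0.638]
wrist_force: [0.7, -0.5, -0.7]
width: 0.332
```

```bash
python3 - <<'E'
from h import *
T=pose();st=monitor.read_state();print(T[:3,3],st['width'],st['wrist_force'])
print(go((.388,-.198,.06),np.radians(93)))
E
```

```text
[ 0.3822 -0.244   0.0631] 0.3318386285744506 [ 0.659  -0.5127 -0.6673]
[ 0.0029  0.0357 -0.0295 -0.8684  0.0079  0.001 ]
```

>>> {"op": "jog_arm", "data": {"rows": [[0, 0.006, -0.005, -0.14, 0, 0, 20], [0, 0.012, -0.01, -0.28, 0, 0, 20], [0, 0.018, -0.015, -0.42, 0, 0, 20], [0, 0.024, -0.02, -0.56, 0, 0, 20], [0, 0.03, -0.025, -0.7, 0, 0, 20], [0, 0.034, -0.029, -0.84, 0.008, 0, 20], [0, 0.034, -0.031, -0.88, 0.008, 0, 20], [0, 0.034, -0.031, -0.88, 0.008, 0, 20], [0.02, 0.034, -0.031, -0.88, 0.008, 0, 20], [0.035, 0.034, -0.031, -0.88, 0.008, 0, 20], [0.045, 0.034, -0.031, -0.88, 0.008, 0, 20], [0.051, 0.034, -0.031, -0.88, 0.008, 0, 20], [0.054, 0.034, -0.031, -0.88, 0.008, 0, 20], [0.054, 0.034, -0.031, -0.88, 0.008, 0, 20]]}}

```text
time: 54.2
tool_pos: [0.3861, -0.1984, 0.0087]
tcp_rot: [-0.05, 1.571, 0.049]
wrist_force: [-0.1, 0.2, 0.2]
width: 0.335
```

```bash
python3 - <<'E'
from h import *
T=pose();st=monitor.read_state();print(T,st['width'],st['wrist_force'])
E
```

```text
[[-0.0007 -0.0635  0.998   0.3861]
 [-0.0007  0.998   0.0635 -0.1984]
 [-1.     -0.0007 -0.0008  0.0087]
 [ 0.      0.      0.      1.    ]] 0.33470101365454247 [-0.0503  0.2391  0.1594]
```

>>> {"op": "jog_arm", "data": {"rows": [[0.0015, 0, 0, 0, 0, 0, 20], [0.003, 0, 0, 0, 0, 0, 20], [0.0035, 0, 0, 0, 0, 0, 20], [0.0035, 0, 0, 0, 0, 0, 20]]}}

```text
time: 54.6
tool_pos: [0.3867, -0.1988, 0.0063]
tcp_rot: [-0.051, 1.57, 0.049]
wrist_force: [-2.2, 1.2, 6.6]
width: 0.334
```

>>> {"op": "jog_arm", "data": {"rows": [[0, 0, 0, 0, 0, 0, 50], [0, 0, 0, 0, 0, 0, 50], [0, 0, 0, 0, 0, 0, 50], [0, 0, 0, 0, 0, 0, 50], [-0.02, 0, 0, 0, 0, 0, 50], [-0.06, 0, 0, 0, 0, 0, 50], [-0.1, 0.02, 0, 0, 0, 0, 100], [-0.15, 0.05, 0.03, -0.06, 0, 0, 100], [-0.2, 0.09, 0.06, -0.06, 0, 0, 100], [-0.25, 0.13, 0.1, -0.06, 0, 0, 100], [-0.29, 0.17, 0.13, -0.06, 0, 0, 100], [-0.29, 0.19, 0.15, -0.06, 0, 0, 100], [-0.29, 0.19, 0.15, -0.06, 0, 0, 100], [-0.29, 0.19, 0.15, -0.06, 0, 0, 100], [-0.29, 0.19, 0.15, -0.06, 0, 0, 100]]}}

```text
time: 56.1
tool_pos: [0.5247, 0.0014, 0.2962]
tcp_rot: [-0.1, 1.568, 0.097]
wrist_force: [-0.8, -0.4, -0.0]
width: 1.003
```

```bash
cat >> h.py <<'E'
def match(n0,n1,p,z,w,h,s=20):
    P=px(n0,*p,z); q=proj(n1,P)
    src=np.float32([[p[0]+i,p[1]+j] for i,j in((-40,-40),(40,-40),(40,40),(-40,40))])
    dst=np.float32([proj(n1,px(n0,*k,z)) for k in src])
    W=cv2.warpPerspective(np.load(f'pics/{n0}.npz')['im'],cv2.getPerspectiveTransform(src,dst),(512,384))
    x,y=map(int,q.round()); t=W[y-h:y+h,x-w:x+w]; b=np.load(f'pics/{n1}.npz')['im']; y0=max(0,y-h-s);x0=max(0,x-w-s)
    r=cv2.matchTemplate(b[y0:y+h+s,x0:x+w+s],t,cv2.TM_CCOEFF_NORMED);_,m,_,l=cv2.minMaxLoc(r)
    n=np.array(l)-(x-w-x0,y-h-y0); print(p,'->',q.round(),'shift px',n,round(m,3),'world',(px(n1,*(q+n),z)-P)[:2])
E
python3 - <<'E'
from h import *
T=pose();print(T[:3,3],np.degrees(np.arctan2(T[1,1],T[0,1])))
shot('wrist','w16');shot('side','s16');shot('scene','c16')
s=lambda u,v:(80+u/2.3,150+v/2.3)
for n,p in (('C',(164,182)),('B',(417,183)),('A',(667,184))):
    print(n,end=' ');match('w4','w16',s(*p),.07,28,26)
k=1.5625
print('blade end',end=' ');match('w3','w16',(174/k,190/k),.016,26,10)
print('blade shoulder',end=' ');match('w3','w16',(172/k,86/k),.016,26,10)
for n,p,z in (('cup',(190,136),.04),('mallet head',(261,126),.08),('handle',(228,132),.05),('blade',(244,286),.016),('hole',(200,289),.016)):
    print(n,end=' ');match('side0','s16',p,z,12,12)
E
```

```text
[0.5247 0.0014 0.2962] 97.1999311032005
C (151.30434782608697, 229.1304347826087) -> [137. 227.] shift px [0 0] 0.897 world [ 0. -0.]
B (261.304347826087, 229.56521739130437) -> [246. 228.] shift px [1 0] 0.731 world [-0.0002  0.0012]
A (370.0, 230.0) -> [354. 228.] shift px [0 0] 0.735 world [ 0. -0.]
blade end (111.36, 121.6) -> [109. 131.] shift px [1 1] 0.976 world [0.0011 0.0012]
blade shoulder (110.08, 55.04) -> [108.  64.] shift px [0 1] 0.978 world [ 0.0011 -0.    ]
cup (190, 136) -> [190. 136.] shift px [0 0] 1.0 world [ 0. -0.]
mallet head (261, 126) -> [261. 126.] shift px [-19  -7] 0.491 world [-0.0655  0.0443]
handle (228, 132) -> [228. 132.] shift px [-1  0] 0.885 world [-0.0037  0.0003]
blade (244, 286) -> [244. 286.] shift px [0 0] 0.992 world [0. 0.]
hole (200, 289) -> [200. 289.] shift px [0 1] 0.878 world [ 0.     -0.0028]
```

```bash
python3 - <<'E'
from h import *
for n,p,z in (('head',(301,272),.05),('handle',(335,262),.04),('cup',(376,232),.04),('red',(345,350),.04)):
    print(n,end=' ');match('scene0','c16',p,z,14,14)
im=np.load('pics/w16.npz')['im'].min(2).astype(float)
for n,c in (('C',(137,227)),('B',(247,228)),('A',(354,228))):
    x0,y0=c[0]-9,c[1]+2; sub=im[y0:y0+17,x0:x0+19]; m=(sub>(sub.max()+np.median(sub))/2).astype(np.uint8)
    _,lab,stt,_=cv2.connectedComponentsWithStats(m); k=1+stt[1:,4].argmax(); v,u=np.nonzero(lab==k)
    rows=np.array([(u[v==r].mean(),r) for r in np.unique(v)]); P=np.array([px('w16',x0+a,y0+b,.07)[:2] for a,b in rows])
    g=np.polyfit(P[:,0],P[:,1],1); print(n,len(rows),[int((v==r).sum()) for r in np.unique(v)],'yaw',np.degrees(np.arctan(g[0])))
E
```

```text
head (301, 272) -> [301. 272.] shift px [0 1] 0.982 world [0.0018 0.0023]
handle (335, 262) -> [335. 262.] shift px [0 0] 0.995 world [-0.  0.]
cup (376, 232) -> [376. 232.] shift px [0 0] 1.0 world [0. 0.]
red (345, 350) -> [345. 350.] shift px [0 0] 0.999 world [0. 0.]
C 17 [5, 6, 6, 6, 6, 6, 6, 6, 6, 6, 6, 6, 6, 5, 5, 6, 6] yaw 7.28403139048463
B 17 [6, 6, 6, 6, 6, 6, 6, 6, 6, 6, 6, 6, 6, 6, 6, 6, 5] yaw 8.98461966257142
A 16 [5, 6, 6, 7, 6, 6, 6, 6, 6, 6, 6, 6, 6, 6, 6, 6] yaw 5.189254164348082
```

```bash
python3 -c "
from workcell import finish_job; print(finish_job())"
```

```text
the job is handed in; nothing more can be done
None
```

I carried out the whole job in the order asked and handed it in at about 56 s. No verdict came back.

- **Cans:** all three stand on their own spots. They measured within about 2 mm of the spot centres when last placed and showed no shift of more than about 1 mm in the last picture. Their code plates read 7.3°, 9.0° and 5.2° against a reader angle of about 7.2°, so all are within about 2°. One can was knocked about 5 cm aside early on and I put it back; I also moved another 6 mm nearer to its spot's centre.
- **Stamp:** the paddle blade lay centred side to side and, after a 4 mm nudge, within about 1 mm lengthwise. I struck the pin once, commanding about 0.45 m/s. I could not read the pin's travel directly. The arm went to a nominal depth of about 17 mm, past the 12 mm where the pin meets the blade, and the mallet turned about 5° in the grip, so the pin very likely reached the blade. The paddle had not moved afterwards.
- **Returns:** the paddle lies flat in its tray and the mallet stands head-down on its pad, both within about 3 mm of where they started.
- **Left alone:** the cup and the red mallet did not move.
- **Checks that disagreed:** the side-camera match for the mallet head failed, probably because the robot was in the way, but the scene and wrist cameras both confirmed it. One wrist-camera check of the pad edge gave a 17 mm shift, but the pad is fixed, so I put that down to shadow. After 16 viewed pictures, the last checks were made by image matching alone.

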